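# Count the shelter supplies with the tag reader and pack them in the tin

## Task

Stand every tagged supply that is there (ration can, first-aid case, battery block, pocket radio) side by side on the wooden tray, then squeeze the fixed reader's trigger all the way, keep it squeezed for a good second and let it spring back. Afterwards, pack all the supplies side by side into the purple tin (tags cannot be read through metal) and put its lid on, fully down. Leave the cups and the other things where they are.

Things in the scene. Friction and masses are not known exactly. Their poses are not given: they have to be found in the camera images.
- station: fixed station, left or right: wooden tray with a pistol-grip tag reader bolted behind it (+x side), one piece. Origin: under the tray's centre on the ledge; x from tray to reader, z up. Tray 165 (x) x 225 (y) mm outside, 155 x 215 mm inside, floor top at z = 8 mm, rim top at 22 mm. Grey reader head 60 mm wide at x = 100 to 204 mm, up to z = 75 mm
- grip_top (a point): top of the fixed black grip that stands up from the reader head: in the station's frame x = 165, y = 0, z = 165 mm; the grip is 24 (x) x 30 (y) mm and runs down to the head
- squeeze_point (a point): where to centre the fingers to squeeze grip and trigger together, from above, closing along the station's x: station frame x = 158.5, y = 0, z = 140 mm. Open wide first: 85 mm leaves 8 mm beside the trigger. At rest grip plus trigger measure about 53 mm at this height, squeezed about 37 mm
- trigger (a joint): orange trigger lever, 24 mm wide, 8 thick, 75 long, on the tray side (-x) of the grip; pivots at its foot (station x = 138, z = 75 mm), its top moves towards the grip. 0 = released, 0.25 rad = fully squeezed, at its stop; a spring returns it (about 3 N to start, 10 N to hold squeezed, at the fingertips)
- tin: fixed open purple tin gift box, 158 (x) x 218 (y) x 63 mm tall, walls and floor 4 mm, inside 150 x 210 mm and 59 mm deep. Origin: centre of the underside; x, y along the sides
- lid: loose purple lid of the tin (about 0.25 kg) lying flat: 174 (x) x 234 (y) mm; its 12 mm skirt goes around the tin's outside with 5 mm play a side. Origin: centre, at the skirt's lower edge; plate top at z = 15 mm; black grip bar at the centre, 50 (x) x 16 (y) mm, z = 15 to 41 mm. Closed, its origin is 51 mm above the tin's, x along the tin's x (either way round)
- can: tagged ration can, green label, diameter 50 mm, 48 mm tall, upright; origin: centre of the underside. May be absent
- aid: tagged red first-aid case with white cross, 58 (x) x 36 (y) x 40 mm tall; origin: centre of the underside. May be absent
- battery: tagged yellow and black battery block, 54 (x) x 40 (y) x 36 mm tall, flat; origin: centre of the underside. May be absent
- radio: tagged blue pocket radio, 58 (x) x 34 (y) x 46 mm tall; origin: centre of the underside. May be absent
- cup_white: white ceramic cup, 68 mm across, 70 mm tall, standing among the supplies; origin: centre of the underside. Bystander
- cup_blue: blue ceramic cup, 72 mm across, 75 mm tall, behind the tin; origin: centre of the underside. Bystander
- jar: closed jar, 60 mm across, 90 mm tall, at the back; origin: centre of the underside. Bystander
- matchbox: plain cardboard matchbox, 36 x 54 x 15 mm, near the robot; origin: centre of the underside. Bystander
- torch: green and black torch lying at the back, about 135 mm long, 42 mm tall; origin: under its handle. Bystander
Mind the look-alikes: they are no part of the job. There is more than one size of the aid; the job needs the largest.

How it is judged (in metres and radians):
On the way, in this order (a step that is already met when the one before it is completed fails the run):
1. all the supplies present lie on the tray's floor, let go and at rest (x of can in the frame of station between -0.075 and 0.075 m and y of can in the frame of station between -0.105 and 0.105 m and z of can in the frame of station between 0 and 0.03 m and x of aid in the frame of station between -0.075 and 0.075 m and y of aid in the frame of station between -0.105 and 0.105 m and z of aid in the frame of station between 0 and 0.03 m and x of battery in the frame of station between -0.075 and 0.075 m and y of battery in the frame of station between -0.105 and 0.105 m and z of battery in the frame of station between 0 and 0.03 m and x of radio in the frame of station between -0.075 and 0.075 m and y of radio in the frame of station between -0.105 and 0.105 m and z of radio in the frame of station between 0 and 0.03 m and linear speed of each of can, aid, battery, radio below 0.03 m/s and contact force between the fingers and can below 0.3 N and contact force between the fingers and aid below 0.3 N and contact force between the fingers and battery below 0.3 N and contact force between the fingers and radio below 0.3 N), for 0.2 s.
2. the trigger is squeezed (beyond 0.18 rad) for 0.6 s with all the supplies on the tray (x of can in the frame of station between -0.075 and 0.075 m and y of can in the frame of station between -0.105 and 0.105 m and z of can in the frame of station between 0 and 0.03 m and x of aid in the frame of station between -0.075 and 0.075 m and y of aid in the frame of station between -0.105 and 0.105 m and z of aid in the frame of station between 0 and 0.03 m and x of battery in the frame of station between -0.075 and 0.075 m and y of battery in the frame of station between -0.105 and 0.105 m and z of battery in the frame of station between 0 and 0.03 m and x of radio in the frame of station between -0.075 and 0.075 m and y of radio in the frame of station between -0.105 and 0.105 m and z of radio in the frame of station between 0 and 0.03 m and value of joint trigger above 0.18 rad), for 0.6 s.
3. the trigger is let go and springs back (below 0.04 rad) with all the supplies still on the tray (x of can in the frame of station between -0.075 and 0.075 m and y of can in the frame of station between -0.105 and 0.105 m and z of can in the frame of station between 0 and 0.03 m and x of aid in the frame of station between -0.075 and 0.075 m and y of aid in the frame of station between -0.105 and 0.105 m and z of aid in the frame of station between 0 and 0.03 m and x of battery in the frame of station between -0.075 and 0.075 m and y of battery in the frame of station between -0.105 and 0.105 m and z of battery in the frame of station between 0 and 0.03 m and x of radio in the frame of station between -0.075 and 0.075 m and y of radio in the frame of station between -0.105 and 0.105 m and z of radio in the frame of station between 0 and 0.03 m and value of joint trigger below 0.04 rad), for 0.1 s.
At the end, for the whole second after the job is handed in: all the supplies present are on the tin's floor, at rest; the lid is seated on the tin (origin within 10 mm of the tin's centre line and 46 to 55 mm above the tin's origin, turned less than 0.1 rad from it, level within 0.05 rad); the trigger is released (x of can in the frame of tin between -0.075 and 0.075 m and y of can in the frame of tin between -0.105 and 0.105 m and z of can in the frame of tin between 0 and 0.032 m and x of aid in the frame of tin between -0.075 and 0.075 m and y of aid in the frame of tin between -0.105 and 0.105 m and z of aid in the frame of tin between 0 and 0.032 m and x of battery in the frame of tin between -0.075 and 0.075 m and y of battery in the frame of tin between -0.105 and 0.105 m and z of battery in the frame of tin between 0 and 0.032 m and x of radio in the frame of tin between -0.075 and 0.075 m and y of radio in the frame of tin between -0.105 and 0.105 m and z of radio in the frame of tin between 0 and 0.032 m and linear speed of each of can, aid, battery, radio below 0.03 m/s and horizontal distance between lid and tin below 0.01 m and z of lid in the frame of tin between 0.046 and 0.055 m and angle between the x axis of lid and the x axis of tin, either way round below 0.1 rad and angle between lid's own z axis and vertical below 0.05 rad and linear speed of lid below 0.02 m/s and value of joint trigger below 0.04 rad); the robot touches nothing.
It fails at once if cup_white is pushed more than 50 mm away or tipped (distance of cup_white from where it was at the start of the episode above 0.05 m or angle between cup_white's own z axis and vertical above 0.5 rad).
It fails at once if cup_blue is pushed more than 50 mm away or tipped (distance of cup_blue from where it was at the start of the episode above 0.05 m or angle between cup_blue's own z axis and vertical above 0.5 rad).
It fails at once if jar is pushed more than 50 mm away or tipped (distance of jar from where it was at the start of the episode above 0.05 m or angle between jar's own z axis and vertical above 0.5 rad).
It fails at once if matchbox is pushed more than 50 mm away or tipped (distance of matchbox from where it was at the start of the episode above 0.05 m or angle between matchbox's own z axis and vertical above 0.5 rad).
It fails at once if torch is pushed more than 50 mm away or tipped (distance of torch from where it was at the start of the episode above 0.05 m or angle between torch's own z axis and vertical above 0.5 rad).
Of can, aid, battery, radio only 2 to 4 are there at a start; the rules pass over those that are not, and their reading is None.
At some moment in a run one of can, aid, battery, radio may be knocked a few centimetres aside while the robot is not near it.
It also fails if it takes over 210 s, if anything falls off the work surface, if the arm or the gripper's body presses on something with over 40 N, if the wrist force passes 120 N, or if a joint passes its speed limit or range.

## Robot

A 6-joint arm with a two-finger parallel gripper is mounted at the origin on the work surface. World frame = base frame: x ahead of the robot, y to its left, z up, the work surface at z = 0. Lengths are in m, angles in degrees, forces in N, time in s.
With the tool pointing down it reaches from about 0.275 to 0.775 m from the base axis. Payload 14.6 kg.
Tool frame: the origin (TCP) lies midway between the tips of the shut fingers; the grasp point (between the pads) lies behind it (tcp_to_grasp is the z of the grasp point in the tool frame, in m); z points along the fingers, y is the line along which they close (so a half turn about z gives the same grasp; the last joint's range is limited). The gripper opens to 85 mm and grips with 20 to 120 N. Pads are 22 mm wide; open, the fingers measure 114 mm over their backs; the gripper's body (76 mm by 85 mm) begins 54 mm behind the grasp point. The pads swing forward as they close: fully open they stand 13 mm farther back than shut.
Start: joints at [-75.705, 15.075, -2.767, 72.158, 0, 81.102], TCP at [0.207, -0.483, 0.201] pointing down, gripper open.
Joint ranges: [-151.79, 151.79], [-50.71, 97.33], [-67.44, 78.34], [-121.81, 120.89], [-77.56, 73.72], [-180, 180]. Speed limits (degrees/s): [108.29, 108.29, 147.25, 159.86, 180, 180].

## Interface

Orientations are given as a 3x3 rotation matrix whose columns are the frame's x, y, z axes.
In Python, from bench import * gives the robot as it stands.
- The arm moves only by the shell command python3 -m inch 'ROWS' [FORCE]. ROWS is JSON, a list of rows, each an object with "hand": the opening, from 0 (shut) to 1 (fully open); "dp": the shift along the tool's x, y, z in mm, a list of three; "spin": the turn about the tool's z in rad. A call has exactly 10 rows; each row is the pose to reach, as a shift and turn from the pose commanded when the call began, along the tool's axes at that moment; what a row does not reach only later rows make up. A row lasts 1/8 s, in which the tool goes at most 62.5 mm and 10.7 degrees, less where a joint would pass 70% of its speed; a pose out of reach is approached as far as the arm can. A call with a gripper value outside its range is refused whole. The fingers move at their own pace and stop on an object; FORCE is the grip in N (left out, the last holds). Time passes only in rows, so rows that repeat a pose let the fingers close, or fill a call up. It gives the time, the measured TCP pose, the force, the opening and the grip force at its end, in the units of the state.
- get_state(): the state, without advancing time (a new reading comes with each control period).
- read_camera(name): name is "scene" or "top"; returns a dict with "image" (400x640x3 uint8, red, green, blue), "vertical_fov" (degrees; the focal length in pixels is half the picture's height over the tangent of half this angle, whatever the lens; pixels are square), "cx", "cy" (the principal point, pixels), "D" ([k1, k2, p1, p2, k3] as OpenCV has them; the pictures are not rectified), "view" (4x4, takes a point from world to camera coordinates). Camera axes: x right, y down, z forward; pixel columns grow to the right and rows downward; lengths in m; the calibration is good to about 2 mm. A picture is of the moment at which its call begins. There is no depth.
- close_job(): hands the job in; it is judged then, once.
The state is a dict: "time_s": time; "joint_positions": joint angles; "joint_velocities": joint speeds; "joint_efforts": joint torques, N m; "tool_pos": TCP position; "eef_rot": TCP orientation; "ft_force": force on the tool from outside, world axes, zero at the start; "moment": the same for the moment, N m; "grip_width": finger opening in m; "grasp_force": force on a finger pad.
Only numpy, scipy, OpenCV 4.12 (cv2) and the standard library are available. Lean on these libraries where they do the work, as an engineer would, in place of code of your own. Each camera call takes 0.05 s, during which the arm holds its last target. There are 200 camera calls.

## Working session

There is one attempt and no reset: what is moved stays moved. The work goes in short steps, Python scripts to look and compute and a shell command to move; the robot and the scene stay as the last step left them, time stands still between calls to the robot, and variables do not carry over. Pictures are saved under pics/ and viewed, at most 14 in all, crops included, and the job is handed in when it is done.

```bash
mkdir -p pics; cat > h.py <<'E'
from bench import *
import numpy as np, cv2
def cam(n):
    c=read_camera(n); im=np.array(c["image"],dtype=np.uint8); f=200/np.tan(np.radians(c["vertical_fov"])/2)
    K=np.array([[f,0,c["cx"]],[0,f,c["cy"]],[0,0,1]]); return im,K,np.array(c["D"],float),np.array(c["view"])
def ray(px,z,C):
    _,K,D,V=C; p=cv2.undistortPoints(np.array(px,float).reshape(-1,1,2),K,D).reshape(-1,2)
    R,t=V[:3,:3],V[:3,3]; o=-R.T@t; d=np.c_[p,np.ones(len(p))]@R
    return o+d*((z-o[2])/d[:,2])[:,None]
def proj(P,C):
    _,K,D,V=C; return cv2.projectPoints(np.array(P,float).reshape(-1,3),cv2.Rodrigues(V[:3,:3])[0],V[:3,3],K,D)[0].reshape(-1,2)
def save(im,fn,s=1): cv2.imwrite(fn,cv2.resize(im[...,::-1],None,fx=s,fy=s,interpolation=cv2.INTER_CUBIC))
E
python3 - <<'E'
from h import *
for n in("scene","top"):
    C=cam(n); save(C[0],f"pics/{n}0.png",1.25); V=C[3]; print(n,C[1][0,0],C[2],-V[:3,:3].T@V[:3,3],V[:3,:3].round(2).tolist())
s=get_state(); print(s["tool_pos"],s["eef_rot"],s["grip_width"]); import bench; print([a for a in dir(bench) if a[0]!='_'], globals().get("tcp_to_grasp"))
E
```

```text
scene 379.42554858192756 [-0.00334711  0.          0.          0.          0.        ] [ 0.95699145 -0.4634462   0.68983761] [[0.73, 0.69, 0.02], [0.47, -0.47, -0.75], [-0.5, 0.55, -0.66]]
top 380.32241056534724 [-0.07059743  0.          0.          0.          0.        ] [0.4112292  0.01698112 0.88683675] [[-0.02, -1.0, 0.01], [-0.98, 0.02, -0.17], [0.17, -0.01, -0.98]]
[ 0.20668032 -0.48232407  0.20097436] [[ 9.19200119e-01  3.93790655e-01 -2.49066966e-04]
 [ 3.93790716e-01 -9.19199702e-01  8.83344545e-04]
 [ 1.18910546e-04 -9.10050670e-04 -9.99999579e-01]] 0.08561364989945122
['Unreachable', 'close_job', 'get_state', 'read_camera', 'tcp_to_grasp'] -0.0187
```

View pics/top0.png

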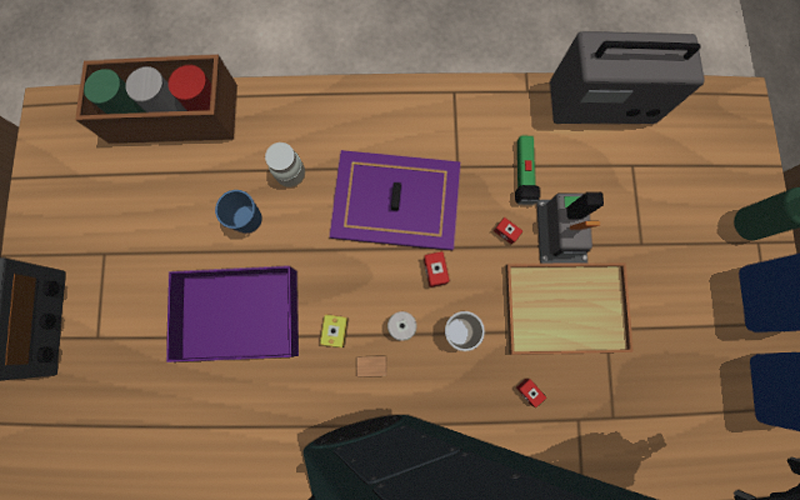

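View pics/scene0.png

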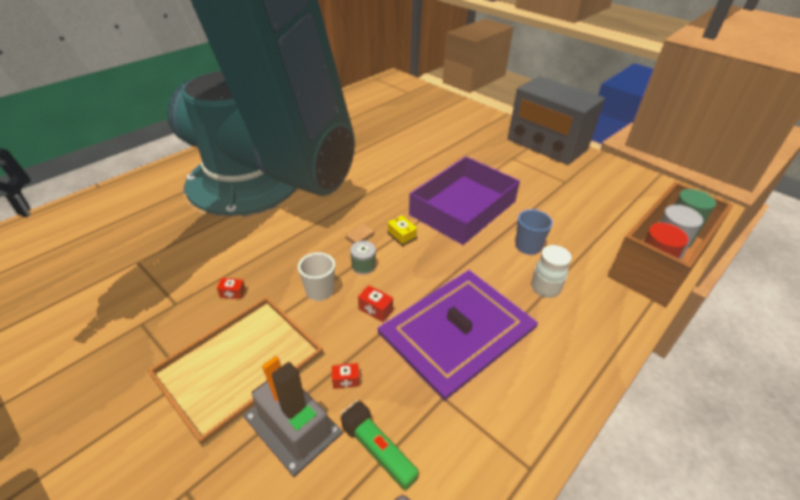

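The things that could be taken for the aid are the reds at top-view (800 px) pixels (436,269), (508,230) and (532,392). The first looks largest. The can is at (401,326), with the white cup at (464,330) as its look-alike, and the battery is at (333,330). No radio is visible yet, but the arm hides part of the area near the base. Next I fit models to the masks and check with a crop.

```bash
cat >> h.py <<'E'
from scipy.optimize import minimize
RED=lambda h:((h[...,0]<8)|(h[...,0]>172))&(h[...,1]>150)&(h[...,2]>60)
YEL=lambda h:(h[...,0]>23)&(h[...,0]<34)&(h[...,1]>150)&(h[...,2]>90)
PUR=lambda h:(h[...,0]>130)&(h[...,0]<155)&(h[...,1]>90)
BLU=lambda h:(h[...,0]>98)&(h[...,0]<125)&(h[...,1]>120)
def comps(C,f,amin=60):
    h=cv2.cvtColor(C[0],cv2.COLOR_RGB2HSV); m=cv2.morphologyEx(f(h).astype(np.uint8),cv2.MORPH_CLOSE,np.ones((3,3)))
    n,l,s,c=cv2.connectedComponentsWithStats(m)
    return [(c[i],s[i,4],cv2.convexHull(cv2.findContours((l==i).astype(np.uint8),0,1)[0][0].reshape(-1,2) if 0 else np.argwhere(l==i)[:,::-1].astype(np.int32)).reshape(-1,2)) for i in range(1,n) if s[i,4]>=amin]
def boxP(x,y,a,d,z0=0):
    c,s=np.cos(a),np.sin(a); P=np.array([[i*d[0]/2,j*d[1]/2,k] for i in(-1,1) for j in(-1,1) for k in(z0,z0+d[2])])
    return np.c_[x+P[:,0]*c-P[:,1]*s,y+P[:,0]*s+P[:,1]*c,P[:,2]]
def fit(obs,d,z0=0,free=False):
    # obs: list of (C,hull). fits x,y,yaw (and dims if free)
    def ras(h,o,sc=8):
        m=np.zeros((o[3]*1,o[2]*1),np.uint8); cv2.fillConvexPoly(m,np.round((h-o[:2])*sc*16).astype(np.int32).reshape(-1,1,2),1,cv2.LINE_8,4); return m
    T=[]
    for C,h in obs:
        lo=h.min(0)-12; w=(h.max(0)+12-lo)*8; o=np.array([lo[0],lo[1],w[0],w[1]]).astype(int)
        # dilate hull half pixel
        q=np.vstack([h+np.array(e)*.5 for e in((1,1),(1,-1),(-1,1),(-1,-1))]).astype(np.float32)
        T.append((C,o,ras(cv2.convexHull(q).reshape(-1,2),o)))
    def cost(p):
        e=0
        for C,o,m in T:
            dd=p[3:6] if free else d
            r=ras(cv2.convexHull(proj(boxP(p[0],p[1],p[2],dd,z0),C).astype(np.float32)).reshape(-1,2),o)
            e+=(r!=m).sum()/m.sum()
        return e
    x0=ray([obs[0][1].mean(0)],z0+d[2]/2,obs[0][0])[0]
    best=None
    for a in np.arange(0,np.pi,np.pi/8):
        p0=[x0[0],x0[1],a]+(list(d) if free else [])
        S=np.vstack([p0]+[np.array(p0)+np.eye(len(p0))[i]*(.3 if i==2 else .01) for i in range(len(p0))])
        r=minimize(cost,p0,method="Nelder-Mead",options=dict(initial_simplex=S,maxiter=250 if free else 120,xatol=1e-4))
        if best is None or r.fun<best.fun: best=r
    return best.x,best.fun
E
python3 - <<'E'
from h import *
T=cam("top");S=cam("scene")
for nm,C in(("top",T),("scene",S)):
    for k,f in(("red",RED),("yel",YEL),("pur",PUR),("blu",BLU)):
        print(nm,k,[(c.round().astype(int).tolist(),int(a)) for c,a,h in comps(C,f)])
def crop(u,v,w,hh,s): return cv2.resize(T[0][v-hh//2:v+hh//2,u-w//2:u+w//2],None,fx=s,fy=s,interpolation=cv2.INTER_CUBIC)
a=np.hstack([crop(349,215,50,50,5),crop(407,184,50,50,5),crop(426,314,50,50,5)])
b=cv2.resize(T[0][145:290,395:515],(330,340*145*330//(120*340)))[:340]
b=cv2.copyMakeBorder(b,0,0,0,0,0); c=cv2.resize(T[0][240:290,255:385],(420,160))
H=max(b.shape[0],160); row=np.zeros((H,750,3),np.uint8); row[:b.shape[0],:330]=b; row[:160,330:]=c
save(np.vstack([np.hstack([a]),row])[:600],"pics/crop1.png"); print(a.shape,b.shape)
E
```

```text
top red [([151, 66], 773), ([407, 183], 186), ([349, 215], 324), ([426, 314], 206)]
top yel []
top pur [([316, 160], 6219), ([186, 251], 7461)]
top blu [([617, 236], 2564), ([621, 311], 2157)]
scene red [([534, 190], 587), ([184, 230], 181), ([301, 242], 378), ([276, 300], 252)]
scene yel [([321, 183], 267)]
scene pur [([370, 159], 3435), ([365, 266], 5620)]
scene blu [([497, 79], 1423)]
(250, 750, 3) (340, 330, 3)
```

View pics/crop1.png

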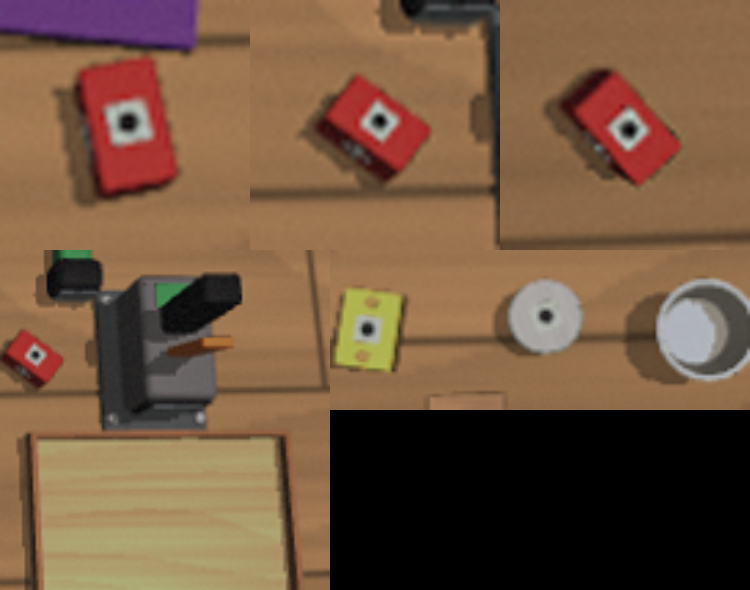

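The crop confirms that the red case at top pixel (349,215) is the largest (324 px against 186 and 206), so it is the aid. The battery is at about (267,265), the can at about (321,261) and the cup at (371,264). Next I fit the poses.

```bash
sed -i 's/^YEL=.*/YEL=lambda h:(h[...,0]>22)\&(h[...,0]<38)\&(h[...,1]>125)\&(h[...,2]>80)/' h.py; python3 - <<'E'
from h import *
T=cam("top");S=cam("scene")
def near(C,f,p,r=30): 
    L=[q for q in comps(C,f) if np.hypot(*(q[0]-p))<r]; return (C,max(L,key=lambda q:q[1])[2])
def show(n,r): print(n,r[0][:2].round(4),np.degrees(r[0][2]).round(1),r[0][3:].round(4),round(r[1],3))
show("aid",fit([near(T,RED,(349,215)),near(S,RED,(301,242))],(.058,.036,.040)))
show("aidT",fit([near(T,RED,(349,215))],(.058,.036,.040)))
for a,b in(((407,183),(276,300)),((426,314),(184,230))): show("red",fit([near(T,RED,a),near(S,RED,b)],(.05,.03,.035),free=True))
print([(c[0].round().tolist(),int(c[1])) for c in comps(T,YEL)])
show("bat",fit([near(T,YEL,(267,265),12),near(S,YEL,(321,183))],(.054,.040,.036)))
show("batTopface",fit([near(T,YEL,(267,265),12)],(.054,.040,.0001),z0=.036))
show("tin",fit([near(T,PUR,(186,251))],(.158,.218,.063)))
show("tin2",fit([near(T,PUR,(186,251)),near(S,PUR,(370,159))],(.158,.218,.063)))
show("lid",fit([near(T,PUR,(316,160))],(.174,.234,.015)))
show("lid2",fit([near(T,PUR,(316,160)),near(S,PUR,(365,266))],(.174,.234,.015)))
g=lambda h:(h[...,1]<60)&(h[...,2]>110)
q=near(T,g,(321,261),15); c,r=cv2.minEnclosingCircle(q[1].astype(np.float32)); print("can",c,r,ray([c],.048,T), ray([[c[0]-r,c[1]],[c[0]+r,c[1]]],.048,T))
q=near(T,lambda h:(h[...,1]<70)&(h[...,2]>100),(371,264),15);c,r=cv2.minEnclosingCircle(q[1].astype(np.float32)); print("cup",c,r,ray([c],.07,T))
print("tray",ray([(405.9,212.3),(499.8,212.3),(405.6,282.4),(504,281.6)],.022,T).round(4))
print("match",ray([(297,293)],.015,T).round(3))
E
```

```text
aid [ 0.5363 -0.0622] 8.1 [] 0.238
aidT [ 0.5362 -0.062 ] 8.6 [] 0.051
red [ 0.6085 -0.2003] 53.5 [0.0436 0.0258 0.0275] 0.203
red [ 0.3099 -0.2271] 131.7 [0.0258 0.0393 0.0273] 0.248
[([266.0, 265.0], 364)]
bat [0.4271 0.1278] -9.1 [] 0.202
batTopface [0.4268 0.1255] 172.5 [] 0.084
tin [0.4582 0.3054] 1.9 [] 0.01
tin2 [0.4581 0.3055] 2.0 [] 0.081
lid [0.6749 0.0103] 173.4 [] 0.01
lid2 [0.6751 0.0108] 173.2 [] 0.032
can (321.30767822265625, 260.3846130371094) 11.606321334838867 [[0.43335075 0.0038023  0.048     ]] [[ 0.43381396  0.02916745  0.048     ]
 [ 0.43287114 -0.02157539  0.048     ]]
cup (371.25, 264.5625) 16.13248634338379 [[ 0.42181582 -0.10204542  0.07      ]]
tray [[ 0.5401 -0.1944  0.022 ]
 [ 0.536  -0.4177  0.022 ]
 [ 0.381  -0.185   0.022 ]
 [ 0.376  -0.4125  0.022 ]]
match [[0.363 0.059 0.015]]
```

```bash
cat > d.py <<'E'
import sys
from h import *
a=list(map(float,sys.argv[1:])); s=get_state(); R=np.array(s["eef_rot"]); p=np.array(s["tool_pos"])
print("t",round(s["time_s"],1),"tcp",p.round(4),"yaw",np.degrees(np.arctan2(R[1,0],R[0,0])).round(2),"w",round(s["grip_width"],4),"F",np.round(s["ft_force"],1),"g",round(s["grasp_force"],1),"j6",round(s["joint_positions"][5],0))
for k in range(0,len(a)-3,4):  # x y z yaw targets, all in the present tool frame
    d=R.T@(np.array(a[k:k+3])-p)*1000; y=np.arctan2(R[1,0],R[0,0])-np.radians(a[k+3]); y=(y+np.pi/2)%np.pi-np.pi/2
    print(a[k:k+4],"dp",d.round(0).tolist(),"spin",round(y,3))
E
python3 -m inch '[{"hand":1,"dp":[60,-33,0],"spin":0.05},{"hand":1,"dp":[120,-66,0],"spin":0.1},{"hand":1,"dp":[175,-96,0],"spin":0.15},{"hand":1,"dp":[230,-126,0],"spin":0.2},{"hand":1,"dp":[285,-156,0],"spin":0.26},{"hand":1,"dp":[340,-186,0],"spin":0.26},{"hand":1,"dp":[395,-216,0],"spin":0.26},{"hand":1,"dp":[440,-241,0],"spin":0.26},{"hand":1,"dp":[468,-256,0],"spin":0.26},{"hand":1,"dp":[468,-256,0],"spin":0.26}]' 30
python3 d.py .536 -.062 .10 8.4 .536 -.062 .010 8.4
python3 - <<'E'
from h import *
C=cam("top"); save(C[0],"pics/top1.png",1.25)
# station overlay
S=(.458,-.302,-2)
E
```

```text
time_s: 1.55
tool_pos: [0.537, -0.0612, 0.2009]
eef_rot: [[0.989, 0.147, -0.0], [0.147, -0.989, 0.0], [-0.0, -0.0, -1.0]]
ft_force: [-0.2, -0.7, 0.3]
grip_width: 0.0857
grasp_force: 0.0
t 1.6 tcp [ 0.537  -0.0612  0.2009] yaw 8.47 w 0.0857 F [-0.2 -0.7  0.3] g 0.0 j6 156.0
[0.536, -0.062, 0.1, 8.4] dp [-1.0, 1.0, 101.0] spin 0.001
[0.536, -0.062, 0.01, 8.4] dp [-1.0, 1.0, 191.0] spin 0.001
```

View pics/top1.png

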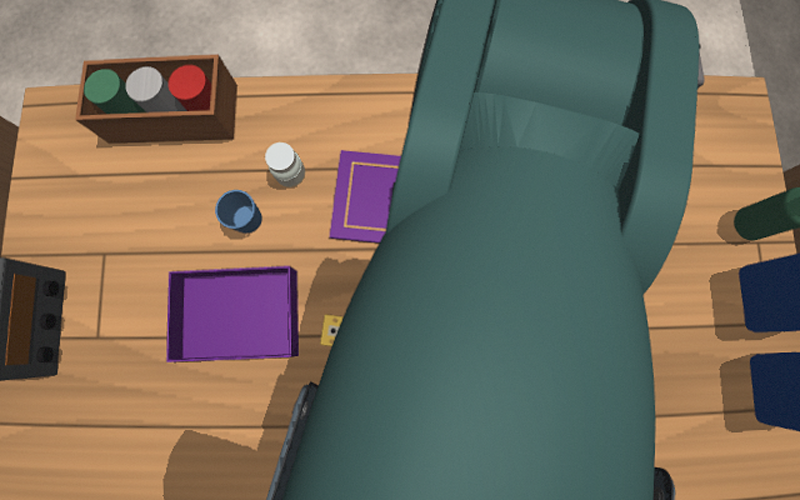

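No radio is visible in the part the arm has uncovered. The arm hides the rest of the view. Next I pick up the aid.

```bash
python3 -m inch '[{"hand":1,"dp":[-1,1,60],"spin":0},{"hand":1,"dp":[-1,1,110],"spin":0},{"hand":1,"dp":[-1,1,150],"spin":0},{"hand":1,"dp":[-1,1,175],"spin":0},{"hand":1,"dp":[-1,1,191],"spin":0},{"hand":1,"dp":[-1,1,191],"spin":0},{"hand":0,"dp":[-1,1,191],"spin":0},{"hand":0,"dp":[-1,1,191],"spin":0},{"hand":0,"dp":[-1,1,191],"spin":0},{"hand":0,"dp":[-1,1,191],"spin":0}]' 30
python3 d.py .536 -.062 .15 8.4 .47 -.364 .15 -2
```

```text
time_s: 2.85
tool_pos: [0.5354, -0.0641, 0.0106]
eef_rot: [[0.99, 0.144, 0.0], [0.144, -0.99, -0.0], [0.0, 0.0, -1.0]]
ft_force: [-0.5, -0.7, -0.6]
grip_width: 0.0119
grasp_force: 0.0
t 2.9 tcp [ 0.5354 -0.0641  0.0106] yaw 8.3 w 0.0119 F [-0.5 -0.7 -0.6] g 0.0 j6 156.0
[0.536, -0.062, 0.15, 8.4] dp [1.0, -2.0, -139.0] spin -0.002
[0.47, -0.364, 0.15, -2.0] dp [-108.0, 287.0, -139.0] spin 0.18
```

```bash
python3 -m inch '[{"hand":1,"dp":[0,0,0],"spin":0},{"hand":1,"dp":[0,0,0],"spin":0},{"hand":1,"dp":[0,0,0],"spin":0},{"hand":1,"dp":[0,0,-40],"spin":0},{"hand":1,"dp":[0,0,-100],"spin":0},{"hand":1,"dp":[0,0,-160],"spin":0},{"hand":1,"dp":[0,0,-190],"spin":0},{"hand":1,"dp":[0,0,-190],"spin":0},{"hand":1,"dp":[0,0,-190],"spin":0},{"hand":1,"dp":[0,0,-190],"spin":0}]' 30
python3 d.py
python3 - <<'E'
from h import *
C=cam("scene"); save(C[0],"pics/s2.png",1.25)
print([(c[0].round().tolist(),int(c[1])) for c in comps(C,RED)])
print(proj([[.536,-.062,.02]],C))
E
```

```text
time_s: 4.1
tool_pos: [0.5347, -0.0639, 0.1992]
eef_rot: [[0.99, 0.144, -0.002], [0.144, -0.99, 0.001], [-0.002, -0.001, -1.0]]
ft_force: [-1.0, 1.2, 0.7]
grip_width: 0.085
grasp_force: 0.0
t 4.1 tcp [ 0.5347 -0.0639  0.1992] yaw 8.3 w 0.085 F [-1.   1.2  0.7] g 0.0 j6 156.0
[([534.0, 190.0], 590), ([184.0, 230.0], 174), ([301.0, 242.0], 384), ([276.0, 300.0], 253)]
[[299.53190353 241.79246704]]
```

View pics/s2.png

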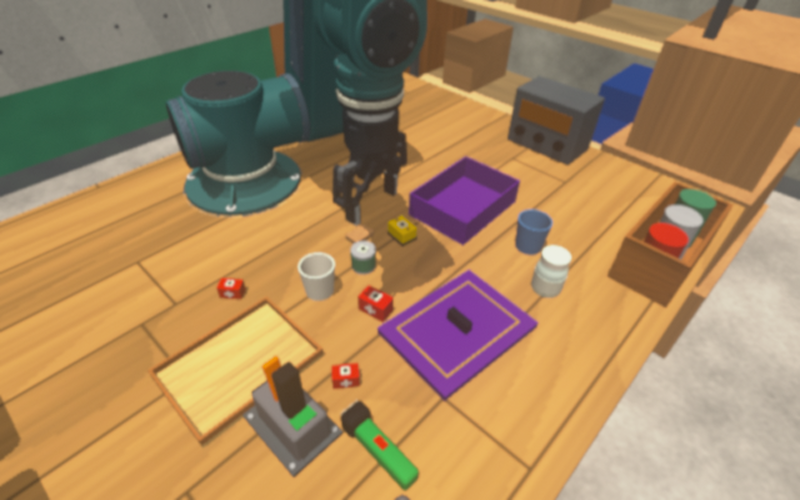

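```bash
python3 - <<'E'
from h import *
C=cam("scene"); T=cam("top"); s=get_state(); p=np.array(s["tool_pos"])
print(proj([p,p+[0,.05,.013],p+[0,-.05,.013]],C), s["time_s"])
save(C[0][100:260,220:380],"pics/s3.png",3.5)
# base axis check
print(proj([[0,0,0],[0.,0,.2]],C),s["joint_positions"])
E
```

```text
[[297.3863007  182.64516774]
 [314.80357409 166.6499739 ]
 [278.42410336 189.42687538]] 4.25
[[194.61439828 144.58395573]
 [180.73237913  85.36451095]] [-1.54896456e+01  1.65166969e+01 -9.63973737e-01  7.25907889e+01
  1.57160710e-04  1.56211649e+02]
```

View pics/s3.png

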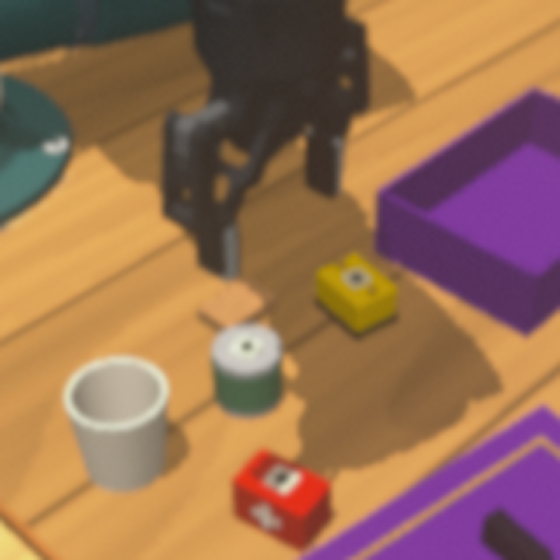

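The aid has not moved, but the open fingertips appear about 12 px higher than the reported pose predicts. I'll shut the fingers, lower them and compare again.

```bash
python3 -m inch '[{"hand":0,"dp":[0,0,40],"spin":0},{"hand":0,"dp":[0,0,80],"spin":0},{"hand":0,"dp":[0,0,110],"spin":0},{"hand":0,"dp":[0,0,120],"spin":0},{"hand":0,"dp":[0,0,120],"spin":0},{"hand":0,"dp":[0,0,120],"spin":0},{"hand":0,"dp":[0,0,120],"spin":0},{"hand":0,"dp":[0,0,120],"spin":0},{"hand":0,"dp":[0,0,120],"spin":0},{"hand":0,"dp":[0,0,120],"spin":0}]' 30
python3 d.py
python3 - <<'E'
from h import *
C=cam("scene"); s=get_state(); p=np.array(s["tool_pos"])
q=proj([p],C)[0]; print(q)
im=C[0].copy()[120:280,220:380]; im=cv2.resize(im,None,fx=3.5,fy=3.5,interpolation=cv2.INTER_CUBIC); cv2.drawMarker(im,tuple(((q-[220,120])*3.5).astype(int).tolist()),(0,255,0),0,20,1); save(im,"pics/s4.png")
E
```

```text
time_s: 5.5
tool_pos: [0.5353, -0.0641, 0.0804]
eef_rot: [[0.99, 0.144, -0.0], [0.144, -0.99, 0.0], [-0.0, -0.0, -1.0]]
ft_force: [0.2, -0.3, 0.1]
grip_width: -0.0
grasp_force: 0.0
t 5.5 tcp [ 0.5353 -0.0641  0.0804] yaw 8.3 w -0.0 F [ 0.2 -0.3  0.1] g 0.0 j6 156.0
[298.30560833 224.04562611]
```

View pics/s4.png

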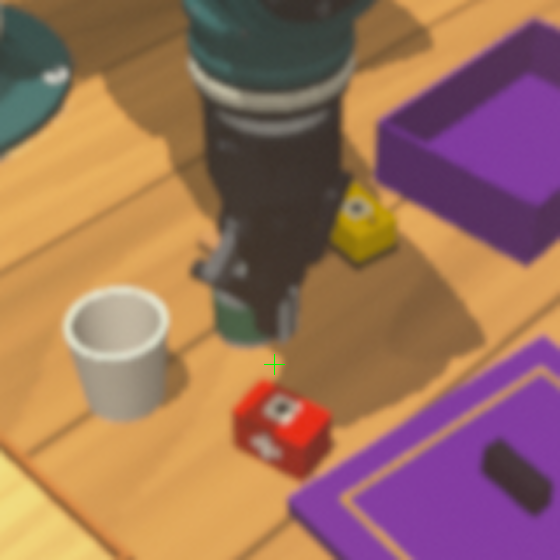

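```bash
python3 -m inch '[{"hand":1,"dp":[0,0,-20],"spin":0},{"hand":1,"dp":[0,0,-20],"spin":0},{"hand":1,"dp":[0,0,-20],"spin":0},{"hand":1,"dp":[0,0,-20],"spin":0},{"hand":1,"dp":[0,0,20],"spin":0},{"hand":1,"dp":[0,-1,50],"spin":0},{"hand":1,"dp":[1,-2,65],"spin":0},{"hand":1,"dp":[1,-2,75],"spin":0},{"hand":1,"dp":[1,-2,78],"spin":0},{"hand":1,"dp":[1,-2,78],"spin":0}]' 30
python3 d.py
python3 - <<'E'
from h import *
C=cam("scene"); s=get_state(); p=np.array(s["tool_pos"])
q=proj([p],C)[0]; print(q)
im=C[0].copy()[160:290,220:380]; im=cv2.resize(im,None,fx=4,fy=4,interpolation=cv2.INTER_CUBIC); cv2.drawMarker(im,tuple(((q-[220,160])*4).astype(int).tolist()),(0,255,0),0,20,1); save(im,"pics/s5.png")
E
```

```text
time_s: 6.8
tool_pos: [0.5363, -0.0621, 0.0028]
eef_rot: [[0.99, 0.144, 0.001], [0.144, -0.99, -0.0], [0.001, 0.0, -1.0]]
ft_force: [-0.1, -0.0, -0.9]
grip_width: 0.0853
grasp_force: 0.0
t 6.8 tcp [ 0.5363 -0.0621  0.0028] yaw 8.3 w 0.0853 F [-0.1 -0.  -0.9] g 0.0 j6 156.0
[299.70715674 246.70378135]
```

View pics/s5.png

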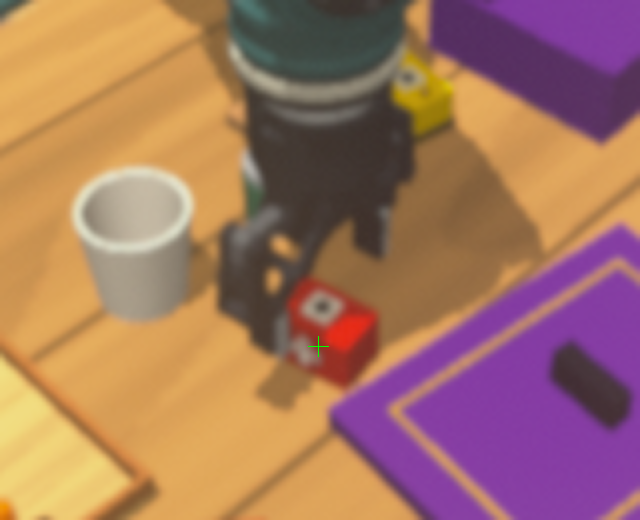

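```bash
python3 -m inch '[{"hand":0.6,"dp":[0,0,0],"spin":0},{"hand":0.4,"dp":[0,0,0],"spin":0},{"hand":0.3,"dp":[0,0,0],"spin":0},{"hand":0.3,"dp":[0,0,0],"spin":0},{"hand":0.3,"dp":[0,0,0],"spin":0},{"hand":0.3,"dp":[0,0,0],"spin":0},{"hand":0.3,"dp":[0,0,0],"spin":0},{"hand":0.3,"dp":[0,0,0],"spin":0},{"hand":0.3,"dp":[0,0,0],"spin":0},{"hand":0.3,"dp":[0,0,0],"spin":0}]' 20
python3 d.py
python3 - <<'E'
from h import *
C=cam("scene"); s=get_state(); p=np.array(s["tool_pos"])
q=proj([p],C)[0]; print(q)
im=C[0].copy()[160:290,220:380]; im=cv2.resize(im,None,fx=4,fy=4,interpolation=cv2.INTER_CUBIC); cv2.drawMarker(im,tuple(((q-[220,160])*4).astype(int).tolist()),(0,255,0),0,20,1); save(im,"pics/s6.png")
E
```

```text
time_s: 8.1
tool_pos: [0.5361, -0.062, 0.0027]
eef_rot: [[0.99, 0.144, 0.0], [0.144, -0.99, -0.0], [0.0, 0.0, -1.0]]
ft_force: [-0.9, 1.0, 4.5]
grip_width: 0.0351
grasp_force: 21.1
t 8.1 tcp [ 0.5361 -0.062   0.0027] yaw 8.3 w 0.0351 F [-0.9  1.   4.5] g 21.1 j6 156.0
[299.66351902 246.71926887]
```

View pics/s6.png

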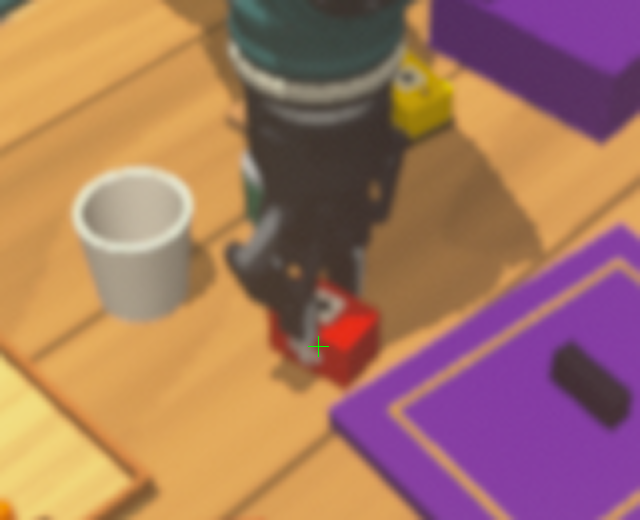

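The grip holds: width 35 mm, 21 N, with the fingers on the aid. The reachable grip height reads about 8 mm lower than I planned, so I'll pick at TCP z ≈ 0. Next I lift and carry it, flipping the wrist half a turn to stay within joint 6's range.

```bash
python3 -m inch '[{"hand":0,"dp":[0,0,0],"spin":0},{"hand":0,"dp":[0,0,-20],"spin":0},{"hand":0,"dp":[0,0,-60],"spin":0},{"hand":0,"dp":[0,0,-110],"spin":0},{"hand":0,"dp":[0,0,-140],"spin":-0.15},{"hand":0,"dp":[-10,28,-140],"spin":-0.33},{"hand":0,"dp":[-22,58,-140],"spin":-0.51},{"hand":0,"dp":[-32,88,-140],"spin":-0.69},{"hand":0,"dp":[-43,116,-140],"spin":-0.87},{"hand":0,"dp":[-54,145,-140],"spin":-1.05}]' 40
python3 d.py .471 -.3645 .14 178
```

```text
time_s: 9.4
tool_pos: [0.503, -0.2141, 0.1421]
eef_rot: [[0.362, 0.932, -0.0], [0.932, -0.362, 0.0], [0.0, -0.0, -1.0]]
ft_force: [0.0, 0.6, -1.6]
grip_width: 0.0343
grasp_force: 40.9
t 9.4 tcp [ 0.503  -0.2141  0.1421] yaw 68.8 w 0.0343 F [ 0.   0.6 -1.6] g 40.9 j6 80.0
[0.471, -0.3645, 0.14, 178.0] dp [-152.0, 25.0, 2.0] spin 1.236
```

```bash
python3 -m inch '[{"hand":0,"dp":[-20,3,2],"spin":-0.18},{"hand":0,"dp":[-40,6,2],"spin":-0.36},{"hand":0,"dp":[-60,10,2],"spin":-0.54},{"hand":0,"dp":[-80,13,2],"spin":-0.72},{"hand":0,"dp":[-100,16,2],"spin":-0.9},{"hand":0,"dp":[-120,20,2],"spin":-1.08},{"hand":0,"dp":[-135,22,2],"spin":-1.26},{"hand":0,"dp":[-146,24,2],"spin":-1.44},{"hand":0,"dp":[-152,25,2],"spin":-1.62},{"hand":0,"dp":[-152,25,2],"spin":-1.8}]' 40
python3 d.py .471 -.3645 .05 178  .471 -.3645 .0115 178 
python3 - <<'E'
from h import *
C=cam("scene"); save(C[0][150:400,60:340],"pics/s7.png",2.2)
# station overlay pred
sx,sy,a=.458,-.302,np.radians(-2)
f=lambda P:[[sx+x*np.cos(a)-y*np.sin(a),sy+x*np.sin(a)+y*np.cos(a),z] for x,y,z in np.array(P)/1000]
print(((proj(f([(165,0,165),(-82.5,-112.5,22),(-82.5,112.5,22),(82.5,-112.5,22),(82.5,112.5,22)]),C)-[60,150])*2.2).round())
E
```

```text
time_s: 10.65
tool_pos: [0.4706, -0.3641, 0.14]
eef_rot: [[-0.99, 0.141, -0.0], [0.141, 0.99, 0.001], [0.001, 0.0, -1.0]]
ft_force: [-0.3, 0.6, -2.6]
grip_width: 0.0344
grasp_force: 40.9
t 10.7 tcp [ 0.4706 -0.3641  0.14  ] yaw 171.89 w 0.0344 F [-0.3  0.6 -2.6] g 40.9 j6 -37.0
[0.471, -0.3645, 0.05, 178.0] dp [-0.0, -0.0, 90.0] spin -0.107
[0.471, -0.3645, 0.0115, 178.0] dp [-1.0, -0.0, 128.0] spin -0.107
[[366. 318.]
 [130. 311.]
 [340. 186.]
 [216. 437.]
 [436. 279.]]
```

View pics/s7.png

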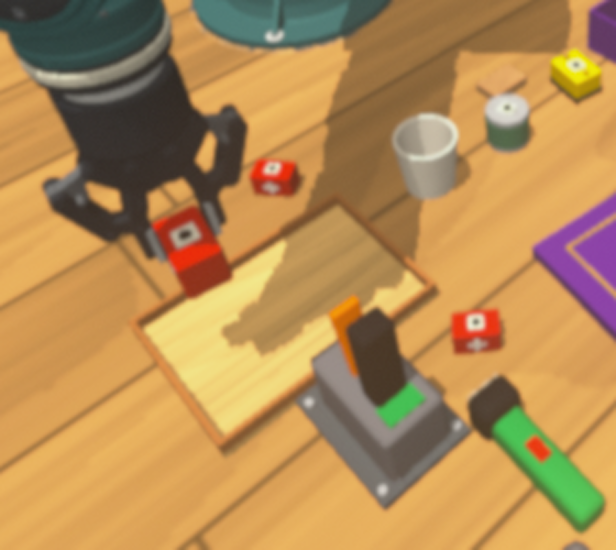

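```bash
python3 - <<'E'
from h import *
T=cam("top");S=cam("scene")
for n,t,s in(("bat",(333,331),(321.4,179.5)),("can",(402,326),(290.5,198.2)),("r2",(509,230),(276.4,296.4)),("r3",(532,394),(185,227.3)),("trayL",(405.9*1.25,212.3*1.25),(434/2.2+60,290/2.2+150))):
    t=np.array(t)/1.25
    ts=[]
    for C,p in((T,t),(S,s)):
        a=ray([p],0,C)[0];b=ray([p],.1,C)[0]; ts.append((a,(b-a)))
    (a,u),(b,v)=ts; k=np.linalg.lstsq(np.c_[u,-v],b-a,rcond=None)[0]
    P,Q=a+k[0]*u,b+k[1]*v; print(n,P.round(4),"gap mm",(1e3*(P-Q)).round(1))
print(T[1],S[1],S[2])
def near(C,f,p,r=30):
    return (C,max([q for q in comps(C,f) if np.hypot(*(q[0]-p))<r],key=lambda q:q[1])[2])
for z0 in(-.04,-.03,-.02,-.01,0,.01):
    print(z0,fit([near(T,PUR,(316,160)),near(S,PUR,(365,266))],(.174,.234,.015),z0=z0)[0:2],fit([near(T,PUR,(186,251)),near(S,PUR,(370,159))],(.158,.218,.063),z0=z0)[0:2])
E
```

```text
bat [0.4261 0.1258 0.0323] gap mm [-1.5 -1.6 -0.2]
can [0.4325 0.0032 0.0474] gap mm [-2.5 -2.8 -0. ]
r2 [ 0.6065 -0.2008  0.0246] gap mm [-2.2 -2.5  0.1]
r3 [ 0.3079 -0.2259  0.0232] gap mm [-2.8 -3.7  1.4]
trayL [ 0.5423 -0.1979  0.0076] gap mm [-1.6 -1.9  0.2]
[[380.32241057   0.         317.97380456]
 [  0.         380.32241057 204.01208925]
 [  0.           0.           1.        ]] [[379.42554858   0.         318.39558352]
 [  0.         379.42554858 191.93043998]
 [  0.           0.           1.        ]] [-0.00334711  0.          0.          0.          0.        ]
-0.04 (array([0.67023777, 0.02501216, 2.93582461]), np.float64(0.47471383035810044)) (array([0.45579773, 0.32458581, 0.03061932]), np.float64(0.44928001333421713))
-0.03 (array([0.67114639, 0.02151495, 2.96703456]), np.float64(0.36219140377282066)) (array([0.45610713, 0.32001247, 3.17988372]), np.float64(0.3374141398358742))
-0.02 (array([ 0.6724526 ,  0.01840023, -0.16068488]), np.float64(0.2440375337301905)) (array([0.4569983 , 0.31519132, 3.17822931]), np.float64(0.2217392914280023))
-0.01 (array([0.67463052, 0.01534843, 3.01772132]), np.float64(0.12102235933412919)) (array([0.45752476, 0.31032299, 3.17563993]), np.float64(0.11018539796256169))
0 (array([ 0.67516372,  0.01083343, -0.11820464]), np.float64(0.031090608766395203)) (array([0.45819059, 0.30551144, 3.17458907]), np.float64(0.08053693034833381))
0.01 (array([0.67469681, 0.00873266, 3.03330322]), np.float64(0.14113063620389926)) (array([0.45863   , 0.30061177, 0.03067977]), np.float64(0.15973314360892252))
```

```bash
python3 - <<'E'
from h import *
S=cam("scene"); st=get_state(); p=np.array(st["tool_pos"])
L=comps(S,RED); h=[q for q in L if np.hypot(*(q[0]-[147,265]))<25][0]; print(h[0],h[1])
for z0 in np.arange(.09,.20,.01):
    x,c=fit([(S,h[2])],(.058,.036,.040),z0=z0); print(z0.round(3),(x[:2]-p[:2]).round(4),np.degrees(x[2]).round(1),round(c,3))
print(proj([p],S))
E
```

```text
[147.73676471 264.44705882] 680
0.09 [-0.0448  0.0096] -6.1 0.066
0.1 [-0.036   0.0077] 173.2 0.057
0.11 [-0.0272  0.0059] 172.5 0.058
0.12 [-0.0191  0.0042] -8.2 0.068
0.13 [-0.0107  0.0026] -8.4 0.085
0.14 [-0.0024  0.001 ] 170.9 0.108
0.15 [ 0.006  -0.0007] 170.3 0.137
0.16 [ 0.0145 -0.0023] 170.2 0.178
0.17 [ 0.0233 -0.0038] 170.4 0.223
0.18 [ 0.0312 -0.0055] 170.3 0.27
0.19 [ 0.0396 -0.0067] -9.9 0.321
0.2 [ 0.048  -0.0082] 170.4 0.374
[[149.71062035 270.05663045]]
```

The held aid fits the reported pose in xy, with its bottom about 2 mm below the TCP z, but the fingertips hold only its top. The real tips are therefore about 25 mm above the reported TCP, so later picks go deeper. Next I lower the aid until it touches.

```bash
python3 -m inch '[{"hand":0,"dp":[0,0,30],"spin":-0.1},{"hand":0,"dp":[0,0,60],"spin":-0.107},{"hand":0,"dp":[0,0,90],"spin":-0.107},{"hand":0,"dp":[0,0,110],"spin":-0.107},{"hand":0,"dp":[0,0,120],"spin":-0.107},{"hand":0,"dp":[0,0,125],"spin":-0.107},{"hand":0,"dp":[0,0,126],"spin":-0.107},{"hand":0,"dp":[0,0,127],"spin":-0.107},{"hand":0,"dp":[0,0,128],"spin":-0.107},{"hand":0,"dp":[0,0,128],"spin":-0.107}]' 40
python3 d.py
```

```text
time_s: 12.1
tool_pos: [0.471, -0.3638, 0.0125]
eef_rot: [[-0.999, 0.04, 0.0], [0.04, 0.999, -0.0], [-0.0, -0.0, -1.0]]
ft_force: [0.4, 0.2, -2.2]
grip_width: 0.0347
grasp_force: 40.9
t 12.1 tcp [ 0.471  -0.3638  0.0125] yaw 177.71 w 0.0347 F [ 0.4  0.2 -2.2] g 40.9 j6 -43.0
```

```bash
python3 - <<'E'
from h import *
S=cam("scene"); L=comps(S,RED); print([(q[0].round().tolist(),int(q[1])) for q in L])
s=get_state(); print(proj([s["tool_pos"]],S)); save(S[0][170:330,90:290],"pics/s8.png",3.5)
E
```

```text
[([534.0, 190.0], 592), ([185.0, 230.0], 198), ([167.0, 306.0], 510), ([276.0, 300.0], 251)]
[[167.34489443 309.63530589]]
```

View pics/s8.png

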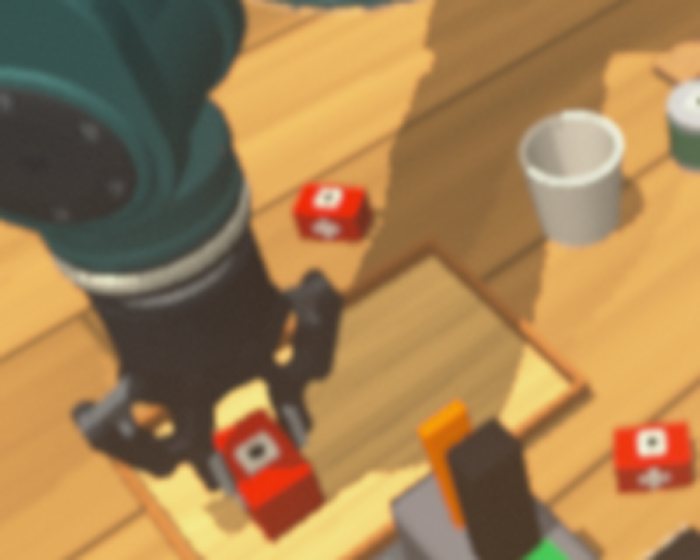

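```bash
python3 -m inch '[{"hand":0,"dp":[0,0,1],"spin":0},{"hand":0,"dp":[0,0,1],"spin":0},{"hand":0,"dp":[0,0,2],"spin":0},{"hand":0,"dp":[0,0,2],"spin":0},{"hand":0,"dp":[0,0,3],"spin":0},{"hand":0,"dp":[0,0,3],"spin":0},{"hand":0,"dp":[0,0,4],"spin":0},{"hand":0,"dp":[0,0,4],"spin":0},{"hand":0,"dp":[0,0,5],"spin":0},{"hand":0,"dp":[0,0,5],"spin":0}]' 40
python3 d.py
```

```text
time_s: 13.4
tool_pos: [0.4711, -0.364, 0.0106]
eef_rot: [[-0.999, 0.04, 0.002], [0.04, 0.999, -0.002], [-0.002, -0.002, -1.0]]
ft_force: [-12.8, 10.3, 47.9]
grip_width: 0.0345
grasp_force: 46.1
t 13.4 tcp [ 0.4711 -0.364   0.0106] yaw 177.72 w 0.0345 F [-12.8  10.3  47.9] g 46.1 j6 -43.0
```

Contact came at TCP z ≈ 0.011, as the tray floor height predicts. Next I release the aid and go over the can.

```bash
python3 -m inch '[{"hand":0,"dp":[0,0,-4],"spin":0},{"hand":0,"dp":[0,0,-4],"spin":0},{"hand":0.6,"dp":[0,0,-4],"spin":0},{"hand":0.6,"dp":[0,0,-4],"spin":0},{"hand":0.6,"dp":[0,0,-4],"spin":0},{"hand":0.6,"dp":[0,0,-20],"spin":0},{"hand":0.6,"dp":[0,0,-60],"spin":0},{"hand":0.9,"dp":[0,0,-110],"spin":0},{"hand":0.9,"dp":[0,0,-140],"spin":0},{"hand":0.9,"dp":[0,0,-140],"spin":0}]' 40
python3 d.py .433 .0035 .14 180 .433 .0035 .05 180
```

```text
time_s: 14.65
tool_pos: [0.4718, -0.3647, 0.1495]
eef_rot: [[-0.999, 0.04, 0.003], [0.04, 0.999, -0.003], [-0.003, -0.003, -1.0]]
ft_force: [0.3, 0.3, -1.6]
grip_width: 0.077
grasp_force: 0.0
t 14.7 tcp [ 0.4718 -0.3647  0.1495] yaw 177.72 w 0.077 F [ 0.3  0.3 -1.6] g 0.0 j6 -43.0
[0.433, 0.0035, 0.14, 180.0] dp [53.0, 366.0, 8.0] spin -0.04
[0.433, 0.0035, 0.05, 180.0] dp [54.0, 367.0, 98.0] spin -0.04
```

```bash
python3 -m inch '[{"hand":0.9,"dp":[7,50,8],"spin":-0.04},{"hand":0.9,"dp":[14,100,8],"spin":-0.04},{"hand":0.9,"dp":[22,150,8],"spin":-0.04},{"hand":0.9,"dp":[29,200,8],"spin":-0.04},{"hand":0.9,"dp":[36,250,8],"spin":-0.04},{"hand":0.9,"dp":[43,300,8],"spin":-0.04},{"hand":0.9,"dp":[50,345,8],"spin":-0.04},{"hand":0.9,"dp":[53,366,8],"spin":-0.04},{"hand":0.9,"dp":[53,366,8],"spin":-0.04},{"hand":0.9,"dp":[53,366,8],"spin":-0.04}]' 40
python3 d.py .433 .0035 .0 180
python3 - <<'E'
from h import *
# recheck can, battery; aid on tray
S=cam("scene"); print([(q[0].round().tolist(),int(q[1])) for f in (RED,YEL) for q in comps(S,f)])
T=cam("top"); print([(q[0].round().tolist(),int(q[1])) for f in (RED,YEL,BLU) for q in comps(T,f)])
E
```

```text
time_s: 15.9
tool_pos: [0.4324, 0.0035, 0.1389]
eef_rot: [[-1.0, -0.0, -0.001], [-0.0, 1.0, -0.0], [0.001, -0.0, -1.0]]
ft_force: [-0.4, -0.5, 0.3]
grip_width: 0.0768
grasp_force: 0.0
t 15.9 tcp [0.4324 0.0035 0.1389] yaw -180.0 w 0.0768 F [-0.4 -0.5  0.3] g 0.0 j6 -10.0
[0.433, 0.0035, 0.0, 180.0] dp [-1.0, -0.0, 139.0] spin 0.0
[([534.0, 190.0], 592), ([184.0, 230.0], 176), ([165.0, 305.0], 458), ([276.0, 300.0], 253), ([321.0, 184.0], 256), ([191.0, 278.0], 276), ([140.0, 295.0], 182), ([173.0, 333.0], 95), ([315.0, 356.0], 83)]
[([152.0, 69.0], 971), ([481.0, 241.0], 397), ([427.0, 315.0], 166), ([617.0, 236.0], 2564), ([621.0, 311.0], 2159)]
```

```bash
python3 -m inch '[{"hand":0.9,"dp":[-1,0,50],"spin":0},{"hand":0.9,"dp":[-1,0,90],"spin":0},{"hand":0.9,"dp":[-1,0,120],"spin":0},{"hand":0.9,"dp":[-1,0,134],"spin":0},{"hand":0.9,"dp":[-1,0,140],"spin":0},{"hand":0.9,"dp":[-1,0,140],"spin":0},{"hand":0,"dp":[-1,0,140],"spin":0},{"hand":0,"dp":[-1,0,140],"spin":0},{"hand":0,"dp":[-1,0,140],"spin":0},{"hand":0,"dp":[-1,0,140],"spin":0}]' 30
python3 d.py .433 .0035 .13 180 .433 -.301 .14 178
```

```text
time_s: 17.25
tool_pos: [0.434, 0.0038, 0.0001]
eef_rot: [[-1.0, -0.0, 0.001], [-0.0, 1.0, -0.001], [-0.001, -0.001, -1.0]]
ft_force: [-2.3, -1.1, 7.8]
grip_width: 0.0489
grasp_force: 29.7
t 17.2 tcp [4.34e-01 3.80e-03 1.00e-04] yaw -179.99 w 0.0489 F [-2.3 -1.1  7.8] g 29.7 j6 -10.0
[0.433, 0.0035, 0.13, 180.0] dp [1.0, -0.0, -130.0] spin 0.0
[0.433, -0.301, 0.14, 178.0] dp [1.0, -305.0, -140.0] spin 0.035
```

```bash
python3 -m inch '[{"hand":0,"dp":[0,0,-20],"spin":0},{"hand":0,"dp":[0,0,-60],"spin":0},{"hand":0,"dp":[0,0,-110],"spin":0},{"hand":0,"dp":[0,-30,-140],"spin":0},{"hand":0,"dp":[0,-85,-140],"spin":0.035},{"hand":0,"dp":[1,-140,-140],"spin":0.035},{"hand":0,"dp":[1,-195,-140],"spin":0.035},{"hand":0,"dp":[1,-250,-140],"spin":0.035},{"hand":0,"dp":[1,-290,-140],"spin":0.035},{"hand":0,"dp":[1,-305,-140],"spin":0.035}]' 40
python3 d.py .433 -.301 .009 178
python3 -m inch '[{"hand":0,"dp":[0,0,40],"spin":0},{"hand":0,"dp":[0,0,80],"spin":0},{"hand":0,"dp":[0,0,110],"spin":0},{"hand":0,"dp":[0,0,124],"spin":0},{"hand":0,"dp":[0,0,128],"spin":0},{"hand":0,"dp":[0,0,129],"spin":0},{"hand":0,"dp":[0,0,130],"spin":0},{"hand":0,"dp":[0,0,131],"spin":0},{"hand":0,"dp":[0,0,131],"spin":0},{"hand":0,"dp":[0,0,131],"spin":0}]' 40
python3 d.py
```

```text
time_s: 18.5
tool_pos: [0.4323, -0.3029, 0.1394]
eef_rot: [[-0.999, 0.037, 0.0], [0.037, 0.999, -0.0], [-0.0, -0.0, -1.0]]
ft_force: [0.9, 0.1, -1.1]
grip_width: 0.0483
grasp_force: 42.2
t 18.5 tcp [ 0.4323 -0.3029  0.1394] yaw 177.9 w 0.0483 F [ 0.9  0.1 -1.1] g 42.2 j6 -42.0
[0.433, -0.301, 0.009, 178.0] dp [-1.0, 2.0, 130.0] spin -0.002
time_s: 19.75
tool_pos: [0.4326, -0.301, 0.0085]
eef_rot: [[-0.999, 0.035, 0.0], [0.035, 0.999, -0.0], [-0.0, -0.0, -1.0]]
ft_force: [-0.5, 0.2, -1.5]
grip_width: 0.0484
grasp_force: 42.3
t 19.8 tcp [ 0.4326 -0.301   0.0085] yaw 178.0 w 0.0484 F [-0.5  0.2 -1.5] g 42.3 j6 -42.0
```

```bash
python3 -m inch '[{"hand":0,"dp":[0,0,1],"spin":0},{"hand":0.65,"dp":[0,0,1],"spin":0},{"hand":0.65,"dp":[0,0,1],"spin":0},{"hand":0.65,"dp":[0,0,1],"spin":0},{"hand":0.65,"dp":[0,0,-10],"spin":0},{"hand":0.65,"dp":[0,0,-50],"spin":0},{"hand":0.65,"dp":[0,0,-100],"spin":0},{"hand":0.9,"dp":[0,0,-140],"spin":0},{"hand":0.9,"dp":[0,0,-140],"spin":0},{"hand":0.9,"dp":[0,40,-140],"spin":0}]' 40
python3 d.py .4265 .1258 .14 172
python3 - <<'E'
from h import *
S=cam("scene"); print([(q[0].round().tolist(),int(q[1])) for f in (RED,YEL) for q in comps(S,f)])
E
```

```text
time_s: 21.0
tool_pos: [0.4341, -0.2621, 0.1483]
eef_rot: [[-0.999, 0.037, 0.001], [0.037, 0.999, -0.001], [-0.001, -0.001, -1.0]]
ft_force: [1.0, 1.2, 0.6]
grip_width: 0.0767
grasp_force: 0.0
t 21.0 tcp [ 0.4341 -0.2621  0.1483] yaw 177.87 w 0.0767 F [1.  1.2 0.6] g 0.0 j6 -38.0
[0.4265, 0.1258, 0.14, 172.0] dp [22.0, 387.0, 8.0] spin 0.102
[([534.0, 190.0], 592), ([184.0, 230.0], 190), ([166.0, 306.0], 500), ([276.0, 300.0], 253), ([321.0, 183.0], 312), ([203.0, 299.0], 349), ([237.0, 281.0], 60), ([141.0, 307.0], 134), ([317.0, 364.0], 113)]
```

```bash
python3 -m inch '[{"hand":0.9,"dp":[3,50,8],"spin":0.1},{"hand":0.9,"dp":[6,105,8],"spin":0.1},{"hand":0.9,"dp":[9,160,8],"spin":0.1},{"hand":0.9,"dp":[12,215,8],"spin":0.1},{"hand":0.9,"dp":[15,270,8],"spin":0.1},{"hand":0.9,"dp":[18,325,8],"spin":0.1},{"hand":0.9,"dp":[21,370,8],"spin":0.1},{"hand":0.9,"dp":[22,387,8],"spin":0.1},{"hand":0.9,"dp":[22,387,8],"spin":0.1},{"hand":0.9,"dp":[22,387,8],"spin":0.1}]' 40
python3 d.py .4265 .1258 -.006 172
python3 -m inch '[{"hand":0.9,"dp":[0,0,50],"spin":0},{"hand":0.9,"dp":[0,0,90],"spin":0},{"hand":0.9,"dp":[0,0,120],"spin":0},{"hand":0.9,"dp":[0,0,138],"spin":0},{"hand":0.9,"dp":[0,0,146],"spin":0},{"hand":0.9,"dp":[0,0,146],"spin":0},{"hand":0,"dp":[0,0,146],"spin":0},{"hand":0,"dp":[0,0,146],"spin":0},{"hand":0,"dp":[0,0,146],"spin":0},{"hand":0,"dp":[0,0,146],"spin":0}]' 30
python3 d.py .46 -.241 .134 178
```

```text
time_s: 22.3
tool_pos: [0.4252, 0.1259, 0.1401]
eef_rot: [[-0.991, 0.135, -0.001], [0.135, 0.991, -0.0], [0.001, -0.0, -1.0]]
ft_force: [0.1, -0.6, -0.0]
grip_width: 0.0768
grasp_force: 0.0
t 22.3 tcp [0.4252 0.1259 0.1401] yaw 172.26 w 0.0768 F [ 0.1 -0.6 -0. ] g 0.0 j6 14.0
[0.4265, 0.1258, -0.006, 172.0] dp [-1.0, 0.0, 146.0] spin 0.005
time_s: 23.55
tool_pos: [0.4259, 0.1265, -0.0049]
eef_rot: [[-0.991, 0.134, 0.001], [0.134, 0.991, -0.0], [-0.001, -0.0, -1.0]]
ft_force: [-1.4, -2.3, 7.7]
grip_width: 0.0393
grasp_force: 29.5
t 23.6 tcp [ 0.4259  0.1265 -0.0049] yaw 172.28 w 0.0393 F [-1.4 -2.3  7.7] g 29.5 j6 14.0
[0.46, -0.241, 0.134, 178.0] dp [-83.0, -360.0, -139.0] spin -0.1
```

```bash
python3 -m inch '[{"hand":0,"dp":[0,0,-20],"spin":0},{"hand":0,"dp":[0,0,-70],"spin":0},{"hand":0,"dp":[0,0,-120],"spin":0},{"hand":0,"dp":[-10,-40,-140],"spin":-0.1},{"hand":0,"dp":[-24,-95,-140],"spin":-0.1},{"hand":0,"dp":[-38,-150,-140],"spin":-0.1},{"hand":0,"dp":[-52,-205,-140],"spin":-0.1},{"hand":0,"dp":[-66,-260,-140],"spin":-0.1},{"hand":0,"dp":[-80,-315,-140],"spin":-0.1},{"hand":0,"dp":[-95,-357,-140],"spin":-0.1}]' 40
python3 d.py .475 -.2405 .003 178
```

```text
time_s: 24.8
tool_pos: [0.4713, -0.2422, 0.1345]
eef_rot: [[-0.999, 0.036, 0.0], [0.036, 0.999, -0.0], [-0.0, -0.0, -1.0]]
ft_force: [0.8, -0.6, -2.4]
grip_width: 0.0386
grasp_force: 42.5
t 24.8 tcp [ 0.4713 -0.2422  0.1345] yaw 177.94 w 0.0386 F [ 0.8 -0.6 -2.4] g 42.5 j6 -34.0
[0.475, -0.2405, 0.003, 178.0] dp [-4.0, 2.0, 132.0] spin -0.001
```

```bash
python3 -m inch '[{"hand":0,"dp":[-3,1,50],"spin":0},{"hand":0,"dp":[-3,1,95],"spin":0},{"hand":0,"dp":[-3,1,120],"spin":0},{"hand":0,"dp":[-3,1,129],"spin":0},{"hand":0,"dp":[-3,1,131],"spin":0},{"hand":0,"dp":[-3,1,131],"spin":0},{"hand":0.6,"dp":[-3,1,131],"spin":0},{"hand":0.6,"dp":[-3,1,131],"spin":0},{"hand":0.6,"dp":[-3,1,131],"spin":0},{"hand":0.6,"dp":[-3,1,120],"spin":0}]' 40
python3 d.py
python3 -m inch '[{"hand":0.6,"dp":[0,0,-30],"spin":0},{"hand":0.6,"dp":[0,0,-80],"spin":0},{"hand":0.6,"dp":[0,0,-130],"spin":0},{"hand":0.6,"dp":[0,0,-180],"spin":0},{"hand":1,"dp":[0,50,-200],"spin":0},{"hand":1,"dp":[0,110,-220],"spin":0},{"hand":1,"dp":[0,170,-220],"spin":0},{"hand":1,"dp":[0,230,-220],"spin":0},{"hand":1,"dp":[0,290,-220],"spin":0},{"hand":1,"dp":[0,350,-220],"spin":0}]' 40
python3 d.py
python3 - <<'E'
from h import *
S=cam("scene"); T=cam("top")
a=cv2.resize(S[0][150:400,60:340],None,fx=1.7,fy=1.7,interpolation=cv2.INTER_CUBIC); b=cv2.resize(T[0][100:350,380:540],None,fx=1.7,fy=1.7,interpolation=cv2.INTER_CUBIC); 
sx,sy,an=.458,-.302,np.radians(-2)
f=lambda P:[[sx+x*np.cos(an)-y*np.sin(an),sy+x*np.sin(an)+y*np.cos(an),z] for x,y,z in np.array(P)/1000]
P=f([(165,0,165),(-82.5,-112.5,22),(-82.5,112.5,22),(82.5,-112.5,22),(82.5,112.5,22),(153,-15,165),(153,15,165),(177,-15,165),(177,15,165)])
for im,C,o in((a,S,(60,150)),(b,T,(380,100))):
    for q in (proj(P,C)-o)*1.7+.35: cv2.drawMarker(im,tuple(q.astype(int).tolist()),(0,255,255),0,9,1)
save(np.hstack([a,b]),"pics/chk.png")
E
```

```text
time_s: 26.05
tool_pos: [0.4742, -0.2389, 0.0144]
eef_rot: [[-0.999, 0.035, -0.001], [0.035, 0.999, 0.001], [0.001, 0.001, -1.0]]
ft_force: [0.3, 0.3, 0.5]
grip_width: 0.0512
grasp_force: 0.0
t 26.1 tcp [ 0.4742 -0.2389  0.0144] yaw 178.0 w 0.0512 F [0.3 0.3 0.5] g 0.0 j6 -34.0
time_s: 27.3
tool_pos: [0.4864, 0.1126, 0.2353]
eef_rot: [[-0.999, 0.035, 0.001], [0.035, 0.999, 0.0], [-0.001, 0.0, -1.0]]
ft_force: [1.2, -0.4, 0.8]
grip_width: 0.0854
grasp_force: 0.0
t 27.3 tcp [0.4864 0.1126 0.2353] yaw 178.0 w 0.0854 F [ 1.2 -0.4  0.8] g 0.0 j6 6.0
```

View pics/chk.png

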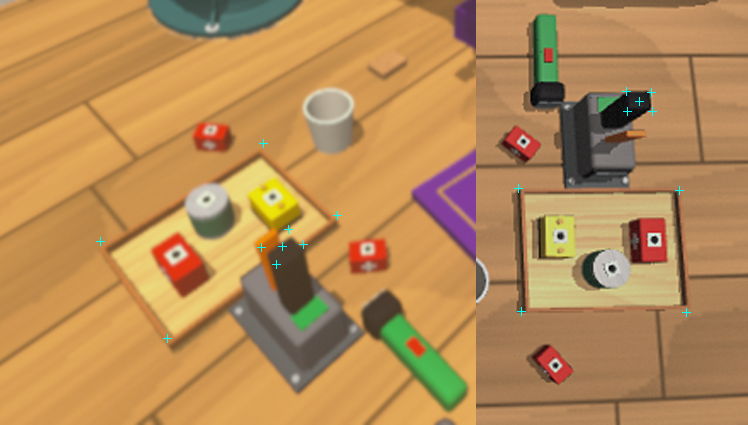

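```bash
python3 - <<'E'
from h import *
S=cam("scene"); T=cam("top")
k=np.array([(105,250),(264,155),(336,226),(172,348)])/1.7+[60,150]
t=np.array([(687,308),(523,308),(519,191),(680,191)])-[476,0]; t=t/1.7+[380,100]
print(ray(k,.022,S).round(4)); print(ray(t,.022,T).round(4))
for a,b in zip(k,t):
    a0,a1=ray([a],0,S)[0],ray([a],.1,S)[0]; b0,b1=ray([b],0,T)[0],ray([b],.1,T)[0]
    q=np.linalg.lstsq(np.c_[a1-a0,-(b1-b0)],b0-a0,rcond=None)[0]; print("tri",((a0+q[0]*(a1-a0)+b0+q[1]*(b1-b0))/2).round(4))
g=np.array([291,242])/1.7+[60,150]; h=(np.array([640,99])-[476,0])/1.7+[380,100]
print("grip",ray([g],.165,S),ray([h],.165,T))
save(np.hstack([cv2.resize(S[0][280:330,190:260],None,fx=5.5,fy=6,interpolation=2)[:300], cv2.resize(T[0][140:190,430:500],None,fx=5.5,fy=6,interpolation=2)[:300]]),"pics/grip.png")
E
```

```text
[[ 0.3877 -0.4137  0.022 ]
 [ 0.398  -0.1975  0.022 ]
 [ 0.5555 -0.203   0.022 ]
 [ 0.5503 -0.4193  0.022 ]]
[[ 0.377  -0.4129  0.022 ]
 [ 0.3836 -0.1898  0.022 ]
 [ 0.5401 -0.193   0.022 ]
 [ 0.5358 -0.4182  0.022 ]]
tri [ 0.378  -0.4149  0.0132]
tri [ 0.3839 -0.1923  0.0065]
tri [ 0.5435 -0.1966  0.0035]
tri [ 0.5397 -0.4213  0.0092]
grip [[ 0.62509411 -0.29966409  0.165     ]] [[ 0.62554897 -0.30914159  0.165     ]]
```

View pics/grip.png

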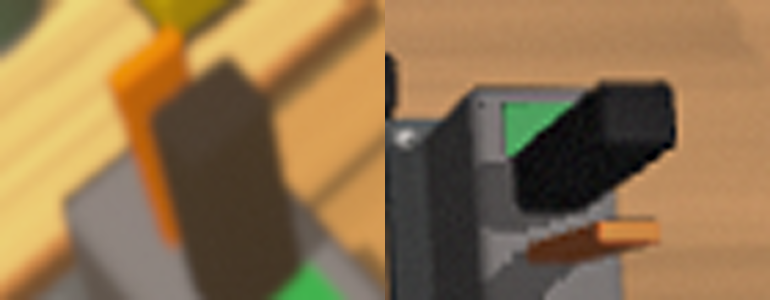

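The supplies are all on the tray. The grip top is at about (0.626, −0.311), so the squeeze point is about (0.620, −0.311). Next I go above it with the tool y axis along the station's x.

```bash
python3 d.py .620 -.311 .235 88.4
python3 -m inch '[{"hand":1,"dp":[-15,-48,0],"spin":0.17},{"hand":1,"dp":[-31,-96,0],"spin":0.34},{"hand":1,"dp":[-47,-144,0],"spin":0.51},{"hand":1,"dp":[-63,-192,0],"spin":0.68},{"hand":1,"dp":[-79,-240,0],"spin":0.85},{"hand":1,"dp":[-95,-290,0],"spin":1.02},{"hand":1,"dp":[-111,-338,0],"spin":1.19},{"hand":1,"dp":[-127,-386,0],"spin":1.36},{"hand":1,"dp":[-140,-416,0],"spin":1.5},{"hand":1,"dp":[-148,-419,0],"spin":1.56}]' 40
python3 d.py .620 -.311 .16 88.4 .620 -.311 .108 88.4
```

```text
t 27.5 tcp [0.4865 0.1116 0.2349] yaw 178.15 w 0.0856 F [ 0.2 -0.2 -0. ] g 0.0 j6 5.0
[0.62, -0.311, 0.235, 88.4] dp [-147.0, -418.0, 0.0] spin 1.566
time_s: 28.75
tool_pos: [0.619, -0.3172, 0.2339]
eef_rot: [[0.031, 1.0, -0.001], [1.0, -0.031, 0.0], [0.0, -0.001, -1.0]]
ft_force: [0.1, 0.6, -0.1]
grip_width: 0.0852
grasp_force: 0.0
t 28.8 tcp [ 0.619  -0.3172  0.2339] yaw 88.2 w 0.0852 F [ 0.1  0.6 -0.1] g 0.0 j6 58.0
[0.62, -0.311, 0.16, 88.4] dp [6.0, 1.0, 74.0] spin -0.003
[0.62, -0.311, 0.108, 88.4] dp [6.0, 1.0, 126.0] spin -0.003
```

```bash
python3 -m inch '[{"hand":1,"dp":[0,0,0],"spin":0},{"hand":1,"dp":[0,0,0],"spin":0},{"hand":1,"dp":[0,0,20],"spin":0},{"hand":1,"dp":[0,0,40],"spin":0},{"hand":1,"dp":[0,0,60],"spin":0},{"hand":1,"dp":[0,0,80],"spin":0},{"hand":1,"dp":[0,0,100],"spin":0},{"hand":1,"dp":[0,0,115],"spin":0},{"hand":1,"dp":[0,0,126],"spin":0},{"hand":1,"dp":[0,0,126],"spin":0}]' 40
python3 d.py .620 -.311 .108 88.4 
python3 - <<'E'
from h import *
S=cam("scene"); save(S[0][220:370,150:320],"pics/sq.png",3.5)
E
```

```text
time_s: 30.0
tool_pos: [0.6198, -0.313, 0.108]
eef_rot: [[0.024, 1.0, -0.001], [1.0, -0.024, 0.0], [0.0, -0.001, -1.0]]
ft_force: [-0.0, -0.5, 0.2]
grip_width: 0.0857
grasp_force: 0.0
t 30.0 tcp [ 0.6198 -0.313   0.108 ] yaw 88.64 w 0.0857 F [-0.  -0.5  0.2] g 0.0 j6 58.0
[0.62, -0.311, 0.108, 88.4] dp [2.0, 0.0, 0.0] spin 0.004
```

View pics/sq.png

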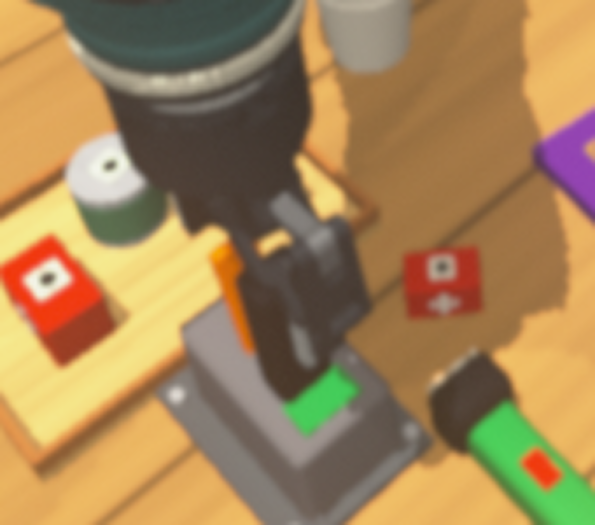

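The fingers straddle the grip and trigger, and the three supplies are on the tray (aid about (55,285), can about (115,165)). Next I squeeze and hold.

```bash
python3 -m inch '[{"hand":0.7,"dp":[0,0,0],"spin":0},{"hand":0.6,"dp":[0,0,0],"spin":0},{"hand":0.5,"dp":[0,0,0],"spin":0},{"hand":0.2,"dp":[0,0,0],"spin":0},{"hand":0.2,"dp":[0,0,0],"spin":0},{"hand":0.2,"dp":[0,0,0],"spin":0},{"hand":0.2,"dp":[0,0,0],"spin":0},{"hand":0.2,"dp":[0,0,0],"spin":0},{"hand":0.2,"dp":[0,0,0],"spin":0},{"hand":0.2,"dp":[0,0,0],"spin":0}]' 35
python3 d.py
```

```text
time_s: 31.3
tool_pos: [0.6219, -0.3134, 0.1093]
eef_rot: [[0.023, 1.0, 0.004], [1.0, -0.023, -0.001], [-0.001, 0.004, -1.0]]
ft_force: [9.3, -0.1, 1.4]
grip_width: 0.0326
grasp_force: 39.7
t 31.3 tcp [ 0.6219 -0.3134  0.1093] yaw 88.67 w 0.0326 F [ 9.3 -0.1  1.4] g 39.7 j6 58.0
```

```bash
python3 - <<'E'
from h import *
OR=lambda h:(h[...,0]>6)&(h[...,0]<17)&(h[...,1]>215)&(h[...,2]>120)
S=cam("scene"); T=cam("top")
sx,sy,an=.4612,-.3063,np.radians(-1.6)
f=lambda P:[[sx+x*np.cos(an)-y*np.sin(an),sy+x*np.sin(an)+y*np.cos(an),z] for x,y,z in np.array(P)/1000]
for n,C in(("s",S),("t",T)):
    print(n,[(c[0].round(1).tolist(),int(c[1]),c[2].min(0).tolist(),c[2].max(0).tolist()) for c in comps(C,OR,8) if 180<c[0][0]<260 or 420<c[0][0]<520])
    for k,th in(("rest",-.154),("sq",.096)):
        print(k,proj(f([(138+75*np.sin(th),y,75+75*np.cos(th)) for y in(-12,12)]+[(138+30*np.sin(th),0,75+30*np.cos(th))]),C).round(1).tolist())
E
```

```text
s []
rest [[207.5, 292.4], [219.8, 283.8], [220.1, 305.4]]
sq [[213.8, 299.3], [226.2, 290.5], [222.6, 308.1]]
t []
rest [[481.1, 178.6], [469.6, 178.4], [466.7, 180.3]]
sq [[480.6, 169.6], [469.1, 169.4], [466.5, 176.9]]
```

```bash
python3 -m inch '[{"hand":0.1,"dp":[0,0,0],"spin":0},{"hand":0.1,"dp":[0,0,0],"spin":0},{"hand":0.1,"dp":[0,0,0],"spin":0},{"hand":0.1,"dp":[0,0,0],"spin":0},{"hand":0.1,"dp":[0,0,0],"spin":0},{"hand":0.1,"dp":[0,0,0],"spin":0},{"hand":0.1,"dp":[0,0,0],"spin":0},{"hand":0.1,"dp":[0,0,0],"spin":0},{"hand":0.1,"dp":[0,0,0],"spin":0},{"hand":0.1,"dp":[0,0,0],"spin":0}]' 50
python3 d.py
cat > o.py <<'E'
from h import *
S=cam("scene"); h=cv2.cvtColor(S[0],cv2.COLOR_RGB2HSV)[270:325,195:245]
m=(h[...,0]>=7)&(h[...,0]<=17)&(h[...,1]>190)&(h[...,2]>110); p=np.argwhere(m)[:,::-1]+[195,270]; print(len(p),p.min(0),p.max(0),p.mean(0))
for v in range(270,320,2): print(v,"".join("#" if m[v-270,u] else "." for u in range(50)))
E
python3 o.py
```

```text
time_s: 32.65
tool_pos: [0.6222, -0.3134, 0.1093]
eef_rot: [[0.023, 1.0, 0.004], [1.0, -0.023, -0.001], [-0.001, 0.004, -1.0]]
ft_force: [10.7, -0.3, 1.9]
grip_width: 0.0322
grasp_force: 50.3
t 32.6 tcp [ 0.6222 -0.3134  0.1093] yaw 88.68 w 0.0322 F [10.7 -0.3  1.9] g 50.3 j6 58.0
9 [220 313] [221 319] [220.44444444 316.11111111]
270 ..................................................
272 ..................................................
274 ..................................................
276 ..................................................
278 ..................................................
280 ..................................................
282 ..................................................
284 ..................................................
286 ..................................................
288 ..................................................
290 ..................................................
292 ..................................................
294 ..................................................
296 ..................................................
298 ..................................................
300 ..................................................
302 ..................................................
304 ..................................................
306 ..................................................
308 ..................................................
310 ..................................................
312 ..................................................
314 .........................#........................
316 .........................##.......................
318 ..........................#.......................
```

```bash
python3 -m inch '[{"hand":0.6,"dp":[0,0,0],"spin":0},{"hand":1,"dp":[0,0,0],"spin":0},{"hand":1,"dp":[0,0,0],"spin":0},{"hand":1,"dp":[0,0,0],"spin":0},{"hand":1,"dp":[0,0,0],"spin":0},{"hand":1,"dp":[0,0,-20],"spin":0},{"hand":1,"dp":[0,0,-50],"spin":0},{"hand":1,"dp":[0,0,-85],"spin":0},{"hand":1,"dp":[0,0,-120],"spin":0},{"hand":1,"dp":[0,0,-140],"spin":0}]' 40
python3 d.py .48 .0 .24 178
python3 o.py
```

```text
time_s: 33.95
tool_pos: [0.6205, -0.3134, 0.2504]
eef_rot: [[0.024, 1.0, 0.002], [1.0, -0.024, -0.001], [-0.001, 0.002, -1.0]]
ft_force: [-0.3, -0.1, -0.3]
grip_width: 0.0852
grasp_force: 0.0
t 34.0 tcp [ 0.6205 -0.3134  0.2504] yaw 88.63 w 0.0852 F [-0.3 -0.1 -0.3] g 0.0 j6 58.0
[0.48, 0.0, 0.24, 178.0] dp [310.0, -148.0, 10.0] spin -1.56
162 [210 286] [223 319] [217.33950617 299.15432099]
270 ..................................................
272 ..................................................
274 ..................................................
276 ..................................................
278 ..................................................
280 ..................................................
282 ..................................................
284 ..................................................
286 ...........................##.....................
288 .........................###......................
290 ......................#######.....................
292 ...................##########.....................
294 ...............#############......................
296 ................#########.........................
298 .................######...........................
300 ..................####............................
302 ...................####...........................
304 ...................####...........................
306 ....................####..........................
308 .....................####.........................
310 ......................###.........................
312 .......................###........................
314 ........................##........................
316 ........................###.......................
318 .........................##.......................
```

The trigger has sprung back: it was hidden while squeezed and the orange is visible again. Next I move clear and re-measure the supplies.

```bash
python3 -m inch '[{"hand":1,"dp":[40,-20,0],"spin":-0.16},{"hand":1,"dp":[85,-42,0],"spin":-0.32},{"hand":1,"dp":[130,-64,0],"spin":-0.48},{"hand":1,"dp":[175,-86,0],"spin":-0.64},{"hand":1,"dp":[220,-108,0],"spin":-0.8},{"hand":1,"dp":[265,-130,0],"spin":-0.96},{"hand":1,"dp":[310,-148,0],"spin":-1.12},{"hand":1,"dp":[350,-148,0],"spin":-1.28},{"hand":1,"dp":[390,-148,0],"spin":-1.44},{"hand":1,"dp":[420,-148,0],"spin":-1.56}]' 40
cat > m.py <<'E'
from h import *
T=cam("top"); S=cam("scene")
def big(C,f,p,r): 
    L=[q for q in comps(C,f,30) if np.hypot(*(q[0]-p))<r]; return max(L,key=lambda q:q[1]) if L else None
def run(z0):
  for n,f,d in(("aid",RED,(.058,.036,.040)),("bat",YEL,(.054,.040,.036))):
    L=[(q[0].round().tolist(),int(q[1])) for q in comps(T,f,100)]; print(n,L)
  q=big(T,RED,proj([[.471,-.364,z0+.04]],T)[0],22)
  if q: x,c=fit([(T,q[2])],(.058,.036,.040),z0=z0); print("aid",x[:2].round(4),np.degrees(x[2]).round(1),round(c,3))
  q=big(T,lambda h:(h[...,0]>24)&(h[...,0]<34)&(h[...,1]>165)&(h[...,2]>80),proj([[.475,-.2395,z0+.036]],T)[0],22)
  if q: x,c=fit([(T,q[2])],(.054,.040,.0001),z0=z0+.036); print("bat",q[1],x[:2].round(4),np.degrees(x[2]).round(1),round(c,3))
  q=big(T,lambda h:(h[...,1]<60)&(h[...,2]>110),proj([[.4326,-.301,z0+.048]],T)[0],22)
  if q: c,r=cv2.minEnclosingCircle(q[2].astype(np.float32)); print("can",r,ray([c],z0+.048,T)[0].round(4))
if __name__=="__main__": run(.008)
E
python3 m.py; python3 d.py
```

```text
time_s: 35.25
tool_pos: [0.4819, 0.1118, 0.248]
eef_rot: [[-1.0, 0.029, 0.0], [0.029, 1.0, 0.0], [-0.0, 0.0, -1.0]]
ft_force: [0.5, -1.0, 0.2]
grip_width: 0.085
grasp_force: 0.0
aid [([406.0, 184.0], 209), ([481.0, 241.0], 407), ([425.0, 314.0], 238)]
bat [([428.0, 239.0], 342)]
aid [ 0.4682 -0.3629] 183.0 0.096
can 11.511544227600098 [ 0.4324 -0.2993  0.056 ]
t 35.4 tcp [0.4819 0.1125 0.2479] yaw 178.34 w 0.0855 F [ 0.6 -0.4 -1.2] g 0.0 j6 5.0
```

```bash
python3 - <<'E'
from m import *
q=big(T,YEL,(428,239),15); x,c=fit([(T,q[2])],(.054,.040,.0001),z0=.044); print("bat",x[:2].round(4),np.degrees(x[2]).round(1),round(c,3)); print(ray([q[0]],.044,T))
E
python3 d.py .474 -.239 .14 178
```

```text
bat [ 0.4763 -0.2364] -3.6 0.096
[[ 0.47557516 -0.23577448  0.044     ]]
t 35.5 tcp [0.482  0.1105 0.248 ] yaw 178.01 w 0.0854 F [-0.7 -0.3  0. ] g 0.0 j6 5.0
[0.474, -0.239, 0.14, 178.0] dp [-4.0, -350.0, 108.0] spin 0.0
```

```bash
python3 -m inch '[{"hand":0.8,"dp":[0,-45,0],"spin":0},{"hand":0.8,"dp":[0,-95,0],"spin":0},{"hand":0.8,"dp":[0,-150,30],"spin":0},{"hand":0.8,"dp":[0,-205,60],"spin":0},{"hand":0.8,"dp":[-2,-260,90],"spin":0},{"hand":0.8,"dp":[-5,-310,115],"spin":0},{"hand":0.8,"dp":[-5,-340,128],"spin":0},{"hand":0.8,"dp":[-5,-349,128],"spin":0},{"hand":0.8,"dp":[-5,-349,128],"spin":0},{"hand":0.8,"dp":[-5,-349,128],"spin":0}]' 40
python3 d.py .4755 -.238 .003 178
python3 -m inch '[{"hand":0.75,"dp":[0,0,40],"spin":0},{"hand":0.75,"dp":[0,0,75],"spin":0},{"hand":0.75,"dp":[0,0,100],"spin":0},{"hand":0.75,"dp":[0,0,112],"spin":0},{"hand":0.75,"dp":[0,0,116],"spin":0},{"hand":0.75,"dp":[0,0,116],"spin":0},{"hand":0,"dp":[0,0,116],"spin":0},{"hand":0,"dp":[0,0,116],"spin":0},{"hand":0,"dp":[0,0,116],"spin":0},{"hand":0,"dp":[0,0,116],"spin":0}]' 30
python3 d.py .4764 .3612 .15 181.9
```

```text
time_s: 36.7
tool_pos: [0.4753, -0.2381, 0.121]
eef_rot: [[-0.999, 0.034, 0.001], [0.034, 0.999, -0.0], [-0.001, -0.0, -1.0]]
ft_force: [-0.0, 0.2, 0.2]
grip_width: 0.0684
grasp_force: 0.0
t 36.7 tcp [ 0.4753 -0.2381  0.121 ] yaw 178.03 w 0.0684 F [-0.   0.2  0.2] g 0.0 j6 -33.0
[0.4755, -0.238, 0.003, 178.0] dp [-0.0, 0.0, 118.0] spin 0.001
time_s: 37.95
tool_pos: [0.4756, -0.239, 0.0052]
eef_rot: [[-0.999, 0.035, 0.001], [0.035, 0.999, -0.001], [-0.001, -0.001, -1.0]]
ft_force: [-0.8, 1.5, 6.9]
grip_width: 0.039
grasp_force: 29.7
t 38.0 tcp [ 0.4756 -0.239   0.0052] yaw 178.0 w 0.039 F [-0.8  1.5  6.9] g 29.7 j6 -33.0
[0.4764, 0.3612, 0.15, 181.9] dp [20.0, 600.0, -145.0] spin -0.068
```

```bash
python3 -m inch '[{"hand":0,"dp":[0,0,-30],"spin":0},{"hand":0,"dp":[0,0,-80],"spin":0},{"hand":0,"dp":[0,10,-125],"spin":0},{"hand":0,"dp":[1,50,-140],"spin":0},{"hand":0,"dp":[3,105,-140],"spin":0},{"hand":0,"dp":[5,160,-140],"spin":0},{"hand":0,"dp":[7,215,-140],"spin":-0.068},{"hand":0,"dp":[9,270,-140],"spin":-0.068},{"hand":0,"dp":[11,325,-140],"spin":-0.068},{"hand":0,"dp":[13,380,-140],"spin":-0.068}]' 40
python3 d.py .4764 .3612 .145 181.9
python3 -m inch '[{"hand":0,"dp":[0,55,0],"spin":0},{"hand":0,"dp":[-1,105,0],"spin":0},{"hand":0,"dp":[-2,150,0],"spin":0},{"hand":0,"dp":[-3,190,0],"spin":0},{"hand":0,"dp":[-4,215,0],"spin":0},{"hand":0,"dp":[-4,220,0],"spin":0},{"hand":0,"dp":[-4,220,0],"spin":0},{"hand":0,"dp":[-4,220,10],"spin":0},{"hand":0,"dp":[-4,220,30],"spin":0},{"hand":0,"dp":[-4,220,50],"spin":0}]' 40
python3 d.py .4764 .3612 .0015 181.9
```

```text
time_s: 39.2
tool_pos: [0.475, 0.1432, 0.1447]
eef_rot: [[-0.999, -0.033, 0.001], [-0.033, 0.999, 0.0], [-0.001, -0.0, -1.0]]
ft_force: [0.9, -0.6, -2.5]
grip_width: 0.0389
grasp_force: 42.1
t 39.2 tcp [0.475  0.1432 0.1447] yaw -178.1 w 0.0389 F [ 0.9 -0.6 -2.5] g 42.1 j6 5.0
[0.4764, 0.3612, 0.145, 181.9] dp [-9.0, 218.0, -0.0] spin -0.0
time_s: 40.45
tool_pos: [0.4721, 0.3605, 0.0934]
eef_rot: [[-0.999, -0.032, -0.0], [-0.032, 0.999, -0.0], [0.0, -0.0, -1.0]]
ft_force: [0.6, -0.1, -3.1]
grip_width: 0.0386
grasp_force: 42.1
t 40.5 tcp [0.4721 0.3605 0.0934] yaw -178.16 w 0.0386 F [ 0.6 -0.1 -3.1] g 42.1 j6 28.0
[0.4764, 0.3612, 0.0015, 181.9] dp [-4.0, 1.0, 92.0] spin -0.001
```

```bash
python3 -m inch '[{"hand":0,"dp":[-4,0,30],"spin":0},{"hand":0,"dp":[-4,0,60],"spin":0},{"hand":0,"dp":[-4,0,80],"spin":0},{"hand":0,"dp":[-4,0,88],"spin":0},{"hand":0,"dp":[-4,0,91],"spin":0},{"hand":0,"dp":[-4,0,91],"spin":0},{"hand":0.58,"dp":[-4,0,91],"spin":0},{"hand":0.58,"dp":[-4,0,91],"spin":0},{"hand":0.58,"dp":[-4,0,91],"spin":0},{"hand":0.58,"dp":[-4,0,80],"spin":0}]' 40
python3 d.py
python3 -m inch '[{"hand":0.58,"dp":[0,0,-30],"spin":0},{"hand":0.58,"dp":[0,0,-80],"spin":0},{"hand":0.58,"dp":[0,0,-125],"spin":0},{"hand":0.9,"dp":[2,-55,-140],"spin":0},{"hand":0.9,"dp":[4,-110,-140],"spin":0},{"hand":0.9,"dp":[6,-165,-140],"spin":0},{"hand":0.9,"dp":[8,-220,-140],"spin":0},{"hand":0.9,"dp":[10,-275,-140],"spin":0},{"hand":0.9,"dp":[12,-330,-140],"spin":0},{"hand":0.9,"dp":[14,-385,-140],"spin":0}]' 40
python3 d.py .4326 -.300 .14 178
```

```text
time_s: 41.7
tool_pos: [0.4756, 0.3614, 0.0143]
eef_rot: [[-0.999, -0.033, -0.001], [-0.033, 0.999, -0.001], [0.001, -0.001, -1.0]]
ft_force: [-0.5, -0.4, 0.3]
grip_width: 0.0498
grasp_force: 0.0
t 41.7 tcp [0.4756 0.3614 0.0143] yaw -178.1 w 0.0498 F [-0.5 -0.4  0.3] g 0.0 j6 28.0
time_s: 42.95
tool_pos: [0.4747, -0.0254, 0.1553]
eef_rot: [[-0.999, -0.033, 0.001], [-0.033, 0.999, -0.0], [-0.001, -0.0, -1.0]]
ft_force: [0.3, 1.0, -0.2]
grip_width: 0.0769
grasp_force: 0.0
t 43.0 tcp [ 0.4747 -0.0254  0.1553] yaw -178.09 w 0.0769 F [ 0.3  1.  -0.2] g 0.0 j6 -15.0
[0.4326, -0.3, 0.14, 178.0] dp [51.0, -273.0, 15.0] spin 0.068
```

```bash
python3 d.py .471 -.3635 .12 178
python3 -m inch '[{"hand":0.65,"dp":[1,-50,0],"spin":0.068},{"hand":0.65,"dp":[4,-105,0],"spin":0.068},{"hand":0.65,"dp":[7,-160,5],"spin":0.068},{"hand":0.65,"dp":[10,-215,15],"spin":0.068},{"hand":0.65,"dp":[13,-270,25],"spin":0.068},{"hand":0.65,"dp":[15,-315,35],"spin":0.068},{"hand":0.65,"dp":[15,-337,35],"spin":0.068},{"hand":0.65,"dp":[15,-337,35],"spin":0.068},{"hand":0.65,"dp":[15,-337,35],"spin":0.068},{"hand":0.65,"dp":[15,-337,35],"spin":0.068}]' 40
python3 d.py .471 -.3635 .006 178
```

```text
t 43.0 tcp [ 0.4747 -0.0254  0.1553] yaw -178.09 w 0.0769 F [ 0.3  1.  -0.2] g 0.0 j6 -15.0
[0.471, -0.3635, 0.12, 178.0] dp [15.0, -338.0, 35.0] spin 0.068
time_s: 44.2
tool_pos: [0.4713, -0.3598, 0.12]
eef_rot: [[-0.999, 0.033, 0.0], [0.033, 0.999, -0.0], [-0.0, -0.0, -1.0]]
ft_force: [0.1, -0.8, 1.0]
grip_width: 0.0556
grasp_force: 0.0
t 44.2 tcp [ 0.4713 -0.3598  0.12  ] yaw 178.08 w 0.0556 F [ 0.1 -0.8  1. ] g 0.0 j6 -43.0
[0.471, -0.3635, 0.006, 178.0] dp [0.0, -4.0, 114.0] spin 0.001
```

```bash
python3 -m inch '[{"hand":0.65,"dp":[0,-2,40],"spin":0},{"hand":0.65,"dp":[0,-2,75],"spin":0},{"hand":0.65,"dp":[0,-2,100],"spin":0},{"hand":0.65,"dp":[0,-2,110],"spin":0},{"hand":0.65,"dp":[0,-2,114],"spin":0},{"hand":0.65,"dp":[0,-2,114],"spin":0},{"hand":0,"dp":[0,-2,114],"spin":0},{"hand":0,"dp":[0,-2,114],"spin":0},{"hand":0,"dp":[0,-2,114],"spin":0},{"hand":0,"dp":[0,-2,114],"spin":0}]' 30
python3 d.py
python3 -m inch '[{"hand":0,"dp":[0,0,-30],"spin":0},{"hand":0,"dp":[0,0,-80],"spin":0},{"hand":0,"dp":[0,10,-125],"spin":0},{"hand":0,"dp":[1,50,-140],"spin":0},{"hand":0,"dp":[3,105,-140],"spin":0},{"hand":0,"dp":[5,160,-140],"spin":0},{"hand":0,"dp":[7,215,-140],"spin":-0.068},{"hand":0,"dp":[9,270,-140],"spin":-0.068},{"hand":0,"dp":[11,325,-140],"spin":-0.068},{"hand":0,"dp":[13,380,-140],"spin":-0.068}]' 40
python3 d.py .480 .2512 .145 181.9
```

```text
time_s: 45.45
tool_pos: [0.4713, -0.3632, 0.0063]
eef_rot: [[-0.999, 0.035, 0.001], [0.035, 0.999, -0.001], [-0.001, -0.001, -1.0]]
ft_force: [-0.2, 0.7, 4.8]
grip_width: 0.0352
grasp_force: 30.1
t 45.5 tcp [ 0.4713 -0.3632  0.0063] yaw 178.01 w 0.0352 F [-0.2  0.7  4.8] g 30.1 j6 -43.0
time_s: 46.7
tool_pos: [0.471, 0.0189, 0.1459]
eef_rot: [[-0.999, -0.033, 0.001], [-0.033, 0.999, -0.0], [-0.001, -0.0, -1.0]]
ft_force: [0.8, 0.3, -2.4]
grip_width: 0.0348
grasp_force: 41.1
t 46.7 tcp [0.471  0.0189 0.1459] yaw -178.11 w 0.0348 F [ 0.8  0.3 -2.4] g 41.1 j6 -10.0
[0.48, 0.2512, 0.145, 181.9] dp [-17.0, 232.0, 1.0] spin -0.0
```

```bash
python3 -m inch '[{"hand":0,"dp":[-4,55,0],"spin":0},{"hand":0,"dp":[-8,110,0],"spin":0},{"hand":0,"dp":[-12,160,0],"spin":0},{"hand":0,"dp":[-15,205,0],"spin":0},{"hand":0,"dp":[-17,228,0],"spin":0},{"hand":0,"dp":[-17,232,0],"spin":0},{"hand":0,"dp":[-17,232,0],"spin":0},{"hand":0,"dp":[-17,232,10],"spin":0},{"hand":0,"dp":[-17,232,30],"spin":0},{"hand":0,"dp":[-17,232,50],"spin":0}]' 40
python3 d.py .480 .2512 .003 181.9
python3 -m inch '[{"hand":0,"dp":[0,0,30],"spin":0},{"hand":0,"dp":[0,0,60],"spin":0},{"hand":0,"dp":[0,0,80],"spin":0},{"hand":0,"dp":[0,0,89],"spin":0},{"hand":0,"dp":[0,0,92],"spin":0},{"hand":0,"dp":[0,0,92],"spin":0},{"hand":0.55,"dp":[0,0,92],"spin":0},{"hand":0.55,"dp":[0,0,92],"spin":0},{"hand":0.55,"dp":[0,0,92],"spin":0},{"hand":0.55,"dp":[0,0,80],"spin":0}]' 40
python3 d.py .4326 -.300 .14 178
```

```text
time_s: 47.95
tool_pos: [0.4804, 0.2488, 0.0944]
eef_rot: [[-0.999, -0.032, -0.0], [-0.032, 0.999, -0.0], [0.0, -0.0, -1.0]]
ft_force: [0.1, -0.5, -1.2]
grip_width: 0.0348
grasp_force: 41.1
t 48.0 tcp [0.4804 0.2488 0.0944] yaw -178.17 w 0.0348 F [ 0.1 -0.5 -1.2] g 41.1 j6 17.0
[0.48, 0.2512, 0.003, 181.9] dp [0.0, 2.0, 91.0] spin -0.001
time_s: 49.2
tool_pos: [0.4799, 0.2495, 0.0154]
eef_rot: [[-0.999, -0.033, -0.001], [-0.033, 0.999, -0.0], [0.001, -0.0, -1.0]]
ft_force: [0.6, -0.7, 0.3]
grip_width: 0.0465
grasp_force: 0.0
t 49.2 tcp [0.4799 0.2495 0.0154] yaw -178.1 w 0.0465 F [ 0.6 -0.7  0.3] g 0.0 j6 17.0
[0.4326, -0.3, 0.14, 178.0] dp [66.0, -548.0, -124.0] spin 0.068
```

Now the can.

```bash
python3 -m inch '[{"hand":0.55,"dp":[0,0,-30],"spin":0},{"hand":0.55,"dp":[0,0,-80],"spin":0},{"hand":0.55,"dp":[0,0,-125],"spin":0},{"hand":0.9,"dp":[5,-55,-135],"spin":0},{"hand":0.9,"dp":[12,-110,-135],"spin":0},{"hand":0.9,"dp":[19,-165,-135],"spin":0},{"hand":0.9,"dp":[26,-220,-135],"spin":0},{"hand":0.9,"dp":[33,-275,-135],"spin":0.068},{"hand":0.9,"dp":[40,-330,-135],"spin":0.068},{"hand":0.9,"dp":[47,-385,-135],"spin":0.068}]' 40
python3 -m inch '[{"hand":0.85,"dp":[2,-40,0],"spin":0},{"hand":0.85,"dp":[5,-90,0],"spin":0},{"hand":0.85,"dp":[7,-130,0],"spin":0},{"hand":0.85,"dp":[8,-155,10],"spin":0},{"hand":0.85,"dp":[8,-162,20],"spin":0},{"hand":0.85,"dp":[8,-162,30],"spin":0},{"hand":0.85,"dp":[8,-162,30],"spin":0},{"hand":0.85,"dp":[8,-162,30],"spin":0},{"hand":0.85,"dp":[8,-162,30],"spin":0},{"hand":0.85,"dp":[8,-162,30],"spin":0}]' 40
python3 d.py .4326 -.300 .007 178
python3 - <<'E'
from h import *
S=cam("scene"); save(S[0],"pics/x.png"); print([(q[0].round().tolist(),int(q[1])) for f in (RED,YEL) for q in comps(S,f)])
print(proj([[.4764,.3612,.04],[.48,.25,.044]],S))
E
```

```text
time_s: 50.45
tool_pos: [0.4459, -0.1384, 0.1514]
eef_rot: [[-0.999, 0.035, 0.001], [0.035, 0.999, -0.0], [-0.001, -0.0, -1.0]]
ft_force: [2.0, 0.9, 0.4]
grip_width: 0.0768
grasp_force: 0.0
time_s: 51.7
tool_pos: [0.4328, -0.2981, 0.1206]
eef_rot: [[-0.999, 0.035, 0.0], [0.035, 0.999, -0.0], [-0.0, -0.0, -1.0]]
ft_force: [0.9, -0.2, -0.1]
grip_width: 0.0728
grasp_force: 0.0
t 51.7 tcp [ 0.4328 -0.2981  0.1206] yaw 178.02 w 0.0728 F [ 0.9 -0.2 -0.1] g 0.0 j6 -41.0
[0.4326, -0.3, 0.007, 178.0] dp [0.0, -2.0, 114.0] spin 0.0
[([366.0, 168.0], 152), ([534.0, 190.0], 589), ([185.0, 230.0], 200), ([276.0, 300.0], 249), ([388.0, 153.0], 226), ([184.0, 310.0], 819), ([237.0, 280.0], 71), ([315.0, 356.0], 80), ([308.0, 373.0], 79)]
[[387.07707117 149.42855409]
 [365.02729237 164.99128068]]
```

```bash
python3 -m inch '[{"hand":0.85,"dp":[0,-1,40],"spin":0},{"hand":0.85,"dp":[0,-1,75],"spin":0},{"hand":0.85,"dp":[0,-1,100],"spin":0},{"hand":0.85,"dp":[0,-1,110],"spin":0},{"hand":0.85,"dp":[0,-1,114],"spin":0},{"hand":0.85,"dp":[0,-1,114],"spin":0},{"hand":0,"dp":[0,-1,114],"spin":0},{"hand":0,"dp":[0,-1,114],"spin":0},{"hand":0,"dp":[0,-1,114],"spin":0},{"hand":0,"dp":[0,-1,114],"spin":0}]' 30
python3 d.py
python3 -m inch '[{"hand":0,"dp":[0,0,-30],"spin":0},{"hand":0,"dp":[0,0,-80],"spin":0},{"hand":0,"dp":[0,10,-125],"spin":0},{"hand":0,"dp":[1,50,-140],"spin":0},{"hand":0,"dp":[3,105,-140],"spin":0},{"hand":0,"dp":[5,160,-140],"spin":0},{"hand":0,"dp":[7,215,-140],"spin":-0.068},{"hand":0,"dp":[9,270,-140],"spin":-0.068},{"hand":0,"dp":[11,325,-140],"spin":-0.068},{"hand":0,"dp":[13,380,-140],"spin":-0.068}]' 40
python3 d.py .4232 .3043 .145 181.9
```

```text
time_s: 53.0
tool_pos: [0.433, -0.2996, 0.0072]
eef_rot: [[-0.999, 0.035, 0.001], [0.035, 0.999, -0.001], [-0.001, -0.001, -1.0]]
ft_force: [-1.4, 0.1, 6.5]
grip_width: 0.049
grasp_force: 30.0
t 53.0 tcp [ 0.433  -0.2996  0.0072] yaw 178.01 w 0.049 F [-1.4  0.1  6.5] g 30.0 j6 -42.0
time_s: 54.25
tool_pos: [0.4327, 0.0827, 0.1469]
eef_rot: [[-0.999, -0.033, 0.001], [-0.033, 0.999, 0.0], [-0.001, -0.0, -1.0]]
ft_force: [1.3, -0.1, -0.5]
grip_width: 0.0483
grasp_force: 42.4
t 54.2 tcp [0.4327 0.0827 0.1469] yaw -178.11 w 0.0483 F [ 1.3 -0.1 -0.5] g 42.4 j6 -2.0
[0.4232, 0.3043, 0.145, 181.9] dp [2.0, 222.0, 2.0] spin -0.0
```

```bash
python3 -m inch '[{"hand":0,"dp":[1,55,0],"spin":0},{"hand":0,"dp":[1,110,0],"spin":0},{"hand":0,"dp":[2,160,0],"spin":0},{"hand":0,"dp":[2,200,0],"spin":0},{"hand":0,"dp":[2,220,0],"spin":0},{"hand":0,"dp":[2,222,0],"spin":0},{"hand":0,"dp":[2,222,0],"spin":0},{"hand":0,"dp":[2,222,10],"spin":0},{"hand":0,"dp":[2,222,30],"spin":0},{"hand":0,"dp":[2,222,50],"spin":0}]' 40
python3 d.py .4232 .3043 .004 181.9
python3 -m inch '[{"hand":0,"dp":[0,0,30],"spin":0},{"hand":0,"dp":[0,0,60],"spin":0},{"hand":0,"dp":[0,0,80],"spin":0},{"hand":0,"dp":[0,0,89],"spin":0},{"hand":0,"dp":[0,0,92],"spin":0},{"hand":0,"dp":[0,0,92],"spin":0},{"hand":0.66,"dp":[0,0,92],"spin":0},{"hand":0.66,"dp":[0,0,92],"spin":0},{"hand":0.66,"dp":[0,0,92],"spin":0},{"hand":0.66,"dp":[0,0,80],"spin":0}]' 40
python3 d.py .676 .0105 .19 90
```

```text
time_s: 55.5
tool_pos: [0.4235, 0.3018, 0.0954]
eef_rot: [[-0.999, -0.032, -0.0], [-0.032, 0.999, -0.0], [0.0, -0.0, -1.0]]
ft_force: [-0.8, -0.2, -0.5]
grip_width: 0.0484
grasp_force: 42.4
t 55.5 tcp [0.4235 0.3018 0.0954] yaw -178.17 w 0.0484 F [-0.8 -0.2 -0.5] g 42.4 j6 25.0
[0.4232, 0.3043, 0.004, 181.9] dp [0.0, 2.0, 91.0] spin -0.001
time_s: 56.75
tool_pos: [0.423, 0.3025, 0.0164]
eef_rot: [[-0.999, -0.033, -0.001], [-0.033, 0.999, -0.001], [0.001, -0.001, -1.0]]
ft_force: [0.0, -0.5, 0.2]
grip_width: 0.0562
grasp_force: 0.0
t 56.8 tcp [0.423  0.3025 0.0164] yaw -178.1 w 0.0562 F [ 0.  -0.5  0.2] g 0.0 j6 25.0
[0.676, 0.0105, 0.19, 90.0] dp [-243.0, -300.0, -174.0] spin -1.538
```

The can is in the tin. Next comes the lid: centre (0.675, 0.011), yaw 173.3°.

```bash
python3 d.py .675 .0108 .16 173.3
python3 -m inch '[{"hand":0.66,"dp":[0,0,-30],"spin":0},{"hand":0.66,"dp":[0,0,-80],"spin":0},{"hand":0.66,"dp":[0,0,-130],"spin":0},{"hand":0.66,"dp":[-35,-42,-144],"spin":0.05},{"hand":0.66,"dp":[-70,-84,-144],"spin":0.1},{"hand":0.66,"dp":[-105,-126,-144],"spin":0.15},{"hand":0.66,"dp":[-140,-168,-144],"spin":0.15},{"hand":0.66,"dp":[-175,-210,-144],"spin":0.15},{"hand":0.66,"dp":[-210,-252,-144],"spin":0.15},{"hand":0.66,"dp":[-240,-290,-144],"spin":0.15}]' 40
python3 d.py .675 .0108 .16 173.3 .675 .0108 -.005 173.3
```

```text
t 56.8 tcp [0.423  0.3025 0.0164] yaw -178.1 w 0.0562 F [ 0.  -0.5  0.2] g 0.0 j6 25.0
[0.675, 0.0108, 0.16, 173.3] dp [-242.0, -300.0, -144.0] spin 0.15
time_s: 58.0
tool_pos: [0.674, 0.0192, 0.1612]
eef_rot: [[-0.993, 0.117, 0.001], [0.117, 0.993, -0.0], [-0.001, 0.0, -1.0]]
ft_force: [1.5, 0.3, -0.3]
grip_width: 0.0562
grasp_force: 0.0
t 58.0 tcp [0.674  0.0192 0.1612] yaw 173.28 w 0.0562 F [ 1.5  0.3 -0.3] g 0.0 j6 1.0
[0.675, 0.0108, 0.16, 173.3] dp [-2.0, -8.0, 1.0] spin -0.0
[0.675, 0.0108, -0.005, 173.3] dp [-2.0, -8.0, 166.0] spin -0.0
```

```bash
python3 - <<'E'
from h import *
S=cam("scene"); L=[q for q in comps(S,PUR,500)]; print([(q[0].round().tolist(),int(q[1])) for q in L])
q=min(L,key=lambda q:np.hypot(*(q[0]-[365,266]))); x,c=fit([(S,q[2])],(.174,.234,.015)); print(x,c)
T=cam("top"); print([(q[0].round().tolist(),int(q[1])) for f in (RED,YEL) for q in comps(T,f)])
P=proj([[.4764,.3612,.04],[.48,.25,.044],[.4232,.3043,.052]],T); print(P.round())
q=[q for q in comps(T,lambda h:(h[...,1]<60)&(h[...,2]>110),60) if np.hypot(*(q[0]-P[2]))<20]
for k in q: c,r=cv2.minEnclosingCircle(k[2].astype(np.float32)); print("can",r,ray([c],.052,T))
E
```

```text
[([345.0, 159.0], 875), ([365.0, 266.0], 5585)]
[0.67560716 0.0116419  3.02272229] 0.01918087070427228
[([152.0, 70.0], 979), ([407.0, 184.0], 199), ([425.0, 313.0], 239)]
[[162. 243.]
 [210. 241.]
 [184. 267.]]
```

```bash
python3 -m inch '[{"hand":0.66,"dp":[-1,-4,40],"spin":0},{"hand":0.66,"dp":[-1,-4,80],"spin":0},{"hand":0.66,"dp":[-1,-4,110],"spin":0},{"hand":0.66,"dp":[-1,-4,110],"spin":0},{"hand":0.66,"dp":[-1,-4,110],"spin":0},{"hand":0.66,"dp":[-1,-4,110],"spin":0},{"hand":0.66,"dp":[-1,-4,110],"spin":0},{"hand":0.66,"dp":[-1,-4,110],"spin":0},{"hand":0.66,"dp":[-1,-4,110],"spin":0},{"hand":0.66,"dp":[-1,-4,110],"spin":0}]' 40
python3 d.py .6755 .0112 -.004 173.2
```

```text
time_s: 59.35
tool_pos: [0.6735, 0.0168, 0.0504]
eef_rot: [[-0.993, 0.117, -0.0], [0.117, 0.993, 0.0], [0.0, -0.0, -1.0]]
ft_force: [-0.1, 0.4, -0.2]
grip_width: 0.0561
grasp_force: 0.0
t 59.4 tcp [0.6735 0.0168 0.0504] yaw 173.31 w 0.0561 F [-0.1  0.4 -0.2] g 0.0 j6 1.0
[0.6755, 0.0112, -0.004, 173.2] dp [-3.0, -5.0, 54.0] spin 0.002
```

```bash
python3 -m inch '[{"hand":0.66,"dp":[-3,-5,10],"spin":0},{"hand":0.66,"dp":[-3,-5,25],"spin":0},{"hand":0.66,"dp":[-3,-5,40],"spin":0},{"hand":0.66,"dp":[-3,-5,50],"spin":0},{"hand":0.66,"dp":[-3,-5,54],"spin":0},{"hand":0,"dp":[-3,-5,54],"spin":0},{"hand":0,"dp":[-3,-5,54],"spin":0},{"hand":0,"dp":[-3,-5,54],"spin":0},{"hand":0,"dp":[-3,-5,54],"spin":0},{"hand":0,"dp":[-3,-5,54],"spin":0}]' 50
python3 d.py
```

```text
time_s: 60.6
tool_pos: [0.6763, 0.0114, -0.0029]
eef_rot: [[-0.993, 0.117, 0.001], [0.117, 0.993, -0.0], [-0.001, -0.0, -1.0]]
ft_force: [-0.3, -0.4, 6.2]
grip_width: 0.0149
grasp_force: 49.9
t 60.6 tcp [ 0.6763  0.0114 -0.0029] yaw 173.3 w 0.0149 F [-0.3 -0.4  6.2] g 49.9 j6 1.0
```

```bash
python3 -m inch '[{"hand":0,"dp":[0,0,0],"spin":0},{"hand":0,"dp":[0,0,-15],"spin":0},{"hand":0,"dp":[0,0,-40],"spin":0},{"hand":0,"dp":[0,0,-70],"spin":0},{"hand":0,"dp":[0,0,-100],"spin":0},{"hand":0,"dp":[0,0,-130],"spin":0},{"hand":0,"dp":[0,0,-155],"spin":0},{"hand":0,"dp":[0,0,-165],"spin":0},{"hand":0,"dp":[0,0,-165],"spin":0},{"hand":0,"dp":[0,0,-165],"spin":0}]' 80
python3 d.py .4582 .3055 .16 181.9
```

```text
time_s: 61.85
tool_pos: [0.6754, 0.0115, 0.1603]
eef_rot: [[-0.993, 0.116, -0.002], [0.116, 0.993, 0.0], [0.002, -0.0, -1.0]]
ft_force: [0.1, 0.0, -3.4]
grip_width: 0.0137
grasp_force: 78.2
t 61.9 tcp [0.6754 0.0115 0.1603] yaw 173.31 w 0.0137 F [ 0.1  0.  -3.4] g 78.2 j6 1.0
[0.4582, 0.3055, 0.16, 181.9] dp [250.0, 267.0, 1.0] spin -0.15
```

```bash
python3 - <<'E'
from h import *
S=cam("scene"); q=max(comps(S,PUR,500),key=lambda q:q[1]); print(q[0],q[1]); p=np.array(get_state()["tool_pos"])
for z0 in(.145,.155,.165,.175): x,c=fit([(S,q[2])],(.174,.234,.015),z0=z0); print(z0,x[:2]-p[:2],np.degrees(x[2]),c)
E
```

```text
[365.90667376 208.9298059 ] 3761
0.145 [-0.00794361  0.01605339] 173.2790840197569 0.30443025330104667
0.155 [-0.00438174  0.00938769] -7.04721611469622 0.28436397023921695
0.165 [0.00013748 0.00262164] 173.24641542861517 0.2671300907814402
0.175 [ 0.00405509 -0.00453163] 173.21007102452913 0.2527314487482306
```

```bash
python3 -m inch '[{"hand":0,"dp":[20,21,0],"spin":-0.02},{"hand":0,"dp":[50,53,0],"spin":-0.04},{"hand":0,"dp":[85,90,0],"spin":-0.06},{"hand":0,"dp":[120,128,0],"spin":-0.09},{"hand":0,"dp":[155,166,0],"spin":-0.12},{"hand":0,"dp":[190,203,0],"spin":-0.15},{"hand":0,"dp":[220,235,0],"spin":-0.15},{"hand":0,"dp":[240,256,0],"spin":-0.15},{"hand":0,"dp":[250,267,0],"spin":-0.15},{"hand":0,"dp":[250,267,0],"spin":-0.15}]' 80
python3 -m inch '[{"hand":0,"dp":[0,0,10],"spin":0},{"hand":0,"dp":[0,0,25],"spin":0},{"hand":0,"dp":[0,0,45],"spin":0},{"hand":0,"dp":[0,0,60],"spin":0},{"hand":0,"dp":[0,0,65],"spin":0},{"hand":0,"dp":[0,0,65],"spin":0},{"hand":0,"dp":[0,0,65],"spin":0},{"hand":0,"dp":[0,0,65],"spin":0},{"hand":0,"dp":[0,0,65],"spin":0},{"hand":0,"dp":[0,0,65],"spin":0}]' 80
python3 d.py .4582 .3055 .048 181.9
```

```text
time_s: 63.15
tool_pos: [0.4584, 0.306, 0.1611]
eef_rot: [[-0.999, -0.034, -0.0], [-0.034, 0.999, -0.0], [0.0, -0.0, -1.0]]
ft_force: [-0.2, -0.2, -3.0]
grip_width: 0.0138
grasp_force: 78.4
time_s: 64.4
tool_pos: [0.4587, 0.3059, 0.0965]
eef_rot: [[-0.999, -0.033, 0.0], [-0.033, 0.999, 0.0], [-0.0, 0.0, -1.0]]
ft_force: [-0.3, -0.0, -2.9]
grip_width: 0.014
grasp_force: 78.3
t 64.4 tcp [0.4587 0.3059 0.0965] yaw -178.1 w 0.014 F [-0.3 -0.  -2.9] g 78.3 j6 23.0
[0.4582, 0.3055, 0.048, 181.9] dp [1.0, -0.0, 48.0] spin 0.0
```

```bash
python3 -m inch '[{"hand":0,"dp":[0,0,10],"spin":0},{"hand":0,"dp":[0,0,20],"spin":0},{"hand":0,"dp":[0,0,28],"spin":0},{"hand":0,"dp":[0,0,32],"spin":0},{"hand":0,"dp":[0,0,35],"spin":0},{"hand":0,"dp":[0,0,37],"spin":0},{"hand":0,"dp":[0,0,39],"spin":0},{"hand":0,"dp":[0,0,41],"spin":0},{"hand":0,"dp":[0,0,41],"spin":0},{"hand":0,"dp":[0,0,41],"spin":0}]' 80
python3 d.py .4582 .3055 .048 181.9
```

```text
time_s: 65.65
tool_pos: [0.4587, 0.3058, 0.0555]
eef_rot: [[-0.999, -0.033, 0.0], [-0.033, 0.999, 0.0], [-0.0, 0.0, -1.0]]
ft_force: [0.8, 0.5, -1.5]
grip_width: 0.0142
grasp_force: 78.4
t 65.7 tcp [0.4587 0.3058 0.0555] yaw -178.1 w 0.0142 F [ 0.8  0.5 -1.5] g 78.4 j6 23.0
[0.4582, 0.3055, 0.048, 181.9] dp [1.0, -0.0, 7.0] spin 0.0
```

No jam: the skirt is below the rim level. Next I lower it the rest of the way.

```bash
python3 -m inch '[{"hand":0,"dp":[0,0,1],"spin":0},{"hand":0,"dp":[0,0,2],"spin":0},{"hand":0,"dp":[0,0,3],"spin":0},{"hand":0,"dp":[0,0,4],"spin":0},{"hand":0,"dp":[0,0,5],"spin":0},{"hand":0,"dp":[0,0,6],"spin":0},{"hand":0,"dp":[0,0,7],"spin":0},{"hand":0,"dp":[0,0,8],"spin":0},{"hand":0,"dp":[0,0,8],"spin":0},{"hand":0,"dp":[0,0,8],"spin":0}]' 80
python3 d.py
```

```text
time_s: 66.9
tool_pos: [0.4587, 0.3058, 0.0482]
eef_rot: [[-0.999, -0.033, 0.001], [-0.033, 0.999, 0.0], [-0.001, 0.0, -1.0]]
ft_force: [-4.7, -2.9, 11.1]
grip_width: 0.0137
grasp_force: 80.1
t 66.9 tcp [0.4587 0.3058 0.0482] yaw -178.09 w 0.0137 F [-4.7 -2.9 11.1] g 80.1 j6 23.0
```

```bash
python3 -m inch '[{"hand":0,"dp":[0,0,-1],"spin":0},{"hand":0.5,"dp":[0,0,-1],"spin":0},{"hand":0.5,"dp":[0,0,-1],"spin":0},{"hand":0.5,"dp":[0,0,-1],"spin":0},{"hand":0.5,"dp":[0,0,-1],"spin":0},{"hand":0.5,"dp":[0,0,-10],"spin":0},{"hand":0.5,"dp":[0,0,-40],"spin":0},{"hand":0.5,"dp":[0,0,-90],"spin":0},{"hand":0.5,"dp":[0,0,-130],"spin":0},{"hand":0.5,"dp":[0,-20,-140],"spin":0}]' 80
python3 -m inch '[{"hand":0.5,"dp":[0,-50,0],"spin":0},{"hand":0.5,"dp":[0,-100,0],"spin":0},{"hand":0.5,"dp":[0,-150,0],"spin":0},{"hand":0.5,"dp":[0,-200,0],"spin":0},{"hand":0.5,"dp":[0,-250,0],"spin":0},{"hand":0.5,"dp":[0,-300,0],"spin":0},{"hand":0.5,"dp":[0,-350,0],"spin":0},{"hand":0.5,"dp":[0,-380,0],"spin":0},{"hand":0.5,"dp":[0,-380,0],"spin":0},{"hand":0.5,"dp":[0,-380,0],"spin":0}]' 80
python3 - <<'E'
from h import *
T=cam("top");S=cam("scene")
H=[]
for n,C in(("T",T),("S",S)):
    L=comps(C,PUR,500); print(n,[(q[0].round().tolist(),int(q[1])) for q in L])
    H.append((C,max(L,key=lambda q:q[1])[2]))
# lid hull dominates from the top; tin+lid body below is inside the lid outline
for z in(.046,.051,.056): print(z,fit([H[0]],(.174,.234,.015),z0=z))
print([(c.round().tolist(),int(a)) for c,a,h in comps(T,RED)+comps(T,YEL)+comps(T,BLU)])
E
python3 d.py; python3 o.py|head -1
```

```text
time_s: 68.15
tool_pos: [0.4603, 0.2865, 0.1902]
eef_rot: [[-0.999, -0.035, 0.004], [-0.035, 0.999, 0.002], [-0.004, 0.002, -1.0]]
ft_force: [-0.8, 0.4, -1.2]
grip_width: 0.0428
grasp_force: 0.0
time_s: 69.4
tool_pos: [0.4714, -0.0938, 0.1872]
eef_rot: [[-0.999, -0.033, -0.001], [-0.033, 0.999, 0.0], [0.001, 0.0, -1.0]]
ft_force: [-0.7, 1.1, 0.0]
grip_width: 0.0428
grasp_force: 0.0
T [([183.0, 252.0], 7937)]
S [([370.0, 157.0], 3686)]
0.046 (array([0.45743892, 0.30899077, 3.16981355]), np.float64(0.03383617775014446))
0.051 (array([0.457243  , 0.30677972, 3.16978751]), np.float64(0.024406308124371005))
0.056 (array([0.45687828, 0.30449952, 3.17280057]), np.float64(0.01681358575666405))
[([152.0, 70.0], 983), ([626.0, 236.0], 1559), ([622.0, 311.0], 2086)]
t 69.5 tcp [ 0.4717 -0.0933  0.1873] yaw -178.05 w 0.0427 F [-0.5  0.3  0.5] g 0.0 j6 -23.0
186 [210 285] [223 319] [217.01075269 297.72580645]
```

```bash
python3 - <<'E'
from h import *
T=cam("top");S=cam("scene")
for z in(.043,.047,.051,.055,.059,.063):
    e=[]
    for C in(T,S):
        h=max(comps(C,PUR,500),key=lambda q:q[1])[2]
        m=np.zeros((400,640),np.uint8); cv2.fillConvexPoly(m,h.astype(np.int32),1); r=np.zeros_like(m)
        P=np.vstack([boxP(.4582,.3055,.033,(.158,.218,.051)),boxP(.4577,.306,.03,(.174,.234,.015),z)])
        q=proj(P,C); cv2.fillConvexPoly(r,cv2.convexHull(np.round(q*16).astype(np.int32)),1,8,4); e.append((round((r!=m).sum()/m.sum(),4),(q.min(0)-h.min(0)).round(1).tolist()))
    print(z,e)
E
```

```text
0.043 [(np.float64(0.0313), [1.5, -0.7]), (np.float64(0.0842), [-3.0, 0.0])]
0.047 [(np.float64(0.0247), [0.6, -1.0]), (np.float64(0.0755), [-3.0, -1.1])]
0.051 [(np.float64(0.0209), [-0.3, -1.3]), (np.float64(0.091), [-2.9, -2.2])]
0.055 [(np.float64(0.0244), [-1.2, -1.6]), (np.float64(0.1137), [-2.9, -3.3])]
0.059 [(np.float64(0.0363), [-2.1, -1.9]), (np.float64(0.1407), [-2.9, -4.4])]
0.063 [(np.float64(0.0489), [-3.0, -2.2]), (np.float64(0.1697), [-2.8, -5.5])]
```

Both views fit a seated lid best, at about 0.047–0.051 m. I'm handing the job in.

```bash
python3 -c "
from bench import *
print(close_job())"
```

```text
the job is handed in; nothing more can be done
None
```

I handed the job in with the can, aid and battery scanned on the tray and packed in the tin, lid down and trigger released; no radio showed in any camera view, the lid's seating was judged from the camera fit and contact height, and no verdict came back.

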